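Try out the folding stay of a tool chest

TASK

The folding lid stay of the grey tool chest has just been re-riveted: try it through one full cycle. Raise the lid by its front tongue until the stay goes over centre, let the lid down onto the locked stay and take the hand well away so that it stands by itself; then lift it slightly to unload the stay, nudge the knee lightly back past straight while the lid is up, and bring the lid fully shut, gently. Never force the knee or strain the stay with the lid, and leave everything else where it is.

Things in the scene. Friction and masses are not known exactly. Their poses are not given: they have to be found in the camera images.
- chest: Grey steel tool chest fixed to the bench, 200 mm deep (its x) by 340 mm wide (its y) by 100 mm high, walls 4 mm, open at the top under the lid. Origin: centre of the underside. Its x axis points from the front (tongue side, towards the robot) to the rear (hinge side), y to the left, z up. It stands at a different place and yaw each time.
- hinge (a point): Point on the lid's hinge line at mid width: 100 mm behind the chest's centre and 104 mm above the bench. The hinge line runs along the chest's y axis.
- lid (a joint): Lid angle, rad: 0 shut, 1.57 upright. The 0.5 kg lid has a stiff hinge (1.7 N m) and stays where left; about 10 N at the tongue raises it, 5 to 8 N lowers it. Its travel ends at 1.6 to 1.74 (stay straight); it rests on the locked stay 0.22 to 0.28 lower. These angles differ each time, as the foot of the stay is bolted anywhere along a slot: feel for them.
- tongue (a point): Centre of the lid's grip: steel cross bar 36 mm long along the chest's y, 18 mm in diameter, on a short neck at the middle of the front edge, 226 mm from the hinge line. Lid shut: 26 mm in front of the chest, 104 mm high; lid up: about 330 mm high. Pinched by its end faces from straight above it turns (and creeps up to 12 mm) between the fingers.
- knee (a point): Middle of the stay's knuckle: freely turning steel roller 16 mm in diameter, 46 mm long along the chest's y, 110 mm left (+y) of the chest's middle plane. Stay locked: about 60 mm above hinge height and 103 to 117 mm in front of the hinge line, open to a push from the front. Pushed to the rear (chest's +x) it goes to straight, then folds; it sinks 0.5 to 0.8 mm per mm.
- stay_knee (a joint): Knee angle, rad: 0 with both 96 mm links in line, +0.91 locked at its stop (knee forward), negative folding (knee to the rear), about -2.9 lid shut. A weak spring urges it to +0.91. At the lid's end of travel it tips just over centre (0 to 0.25); lowering the lid locks it. With the lid lifted, 3 to 7 N pushes it past straight, and by -0.25 it stays there; unlifted, 13 N or more.
- stay: The folding stay: lower link with knuckle and all the rest, flat steel links 14 mm wide inside the left (+y) wall of the chest. Origin: its pivot on the foot, about 25 mm in front of the chest's centre, 69 mm above the bench, 136 mm left of the middle plane. More than 11 N on it is forcing it; pushed past a knee angle of about -0.4 it drags the stiff lid and the force climbs.
- stay_stretch (a joint): Elastic give of the stay's upper eye in m: 0 unloaded, positive when pulled, negative when pressed, 120 N per mm. At 0.001 either way the stay is strained; this takes 35 N or more at the tongue beyond what moves the lid. Too small to be read well: go by the force at the tongue.
- wrench: Open-ended wrench 150 mm long lying along y on the floor of the chest, in its right half; bystander.
- jar: Small glass jar, 52 mm wide and 55 mm high, standing in the right rear of the chest; bystander.
- hammer: Hammer lying to the left of the chest; bystander.
- screwdriver: Screwdriver lying to the left of the chest's front; bystander.
- can: Grey spray can 66 mm wide and 190 mm high to the left of the chest; bystander.
- tin: Red lidded tin 106 mm wide and 125 mm high to the right of the chest; bystander.
- rivets: Open parts tray 100 x 140 x 35 mm to the right of the chest; bystander.

How it is judged:
By the outcome, as a careful person would: the job done as asked, in the order asked, and still so for the second after the job is handed in, with the robot touching nothing.
It also fails if it takes over 72 s, if anything falls off the work surface, if the arm or the gripper's body presses on something with over 40 N, if the wrist force passes 120 N, or if a joint passes its speed limit or range.

ROBOT

A 7-joint arm with a two-finger parallel gripper is mounted at the origin on the work surface. World frame = base frame: x ahead of the robot, y to its left, z up, the work surface at z = 0. Lengths are in m, angles in degrees, forces in N, time in s.
With the tool pointing down it reaches from about 0.425 to 0.875 m from the base axis. Payload 4.7 kg.
Tool frame: the origin (TCP) lies at the centre of the arm's flange, where the gripper is bolted on; the fingertips stand 182 mm ahead of it and the grasp point (between the pads) lies 164 mm ahead of it; z points along the fingers, x is the direction in which the jaws open and shut, and the axes are right-handed (so a half turn about z gives the same grasp; the last joint's range is limited). The gripper opens to 87 mm and grips with 3 to 60 N. Pads are 19 mm wide; open, the fingers measure 117 mm over their backs; the gripper's body (75 mm by 190 mm) begins 51 mm behind the grasp point.
Start: joints at [-75.338, 18.392, -4.016, 83.108, 1.295, 78.541, -3.26], TCP at [0.156, 0.631, 0.405] pointing down, gripper open.
Joint ranges: [-163.93, 163.93], [-17.29, 119.83], [-79.2, 71.16], [3.27, 140.29], [-89.18, 269.18], [5.43, 117.66], [-154.24, 154.24]. Speed limits (degrees/s): [147.25, 147.25, 180, 180, 180, 180, 180].

INTERFACE

Orientations are given as [roll, pitch, yaw] about the fixed x, y, z axes, in that order (R = Rz(yaw) Ry(pitch) Rx(roll)).
In Python, from cell import env gives the robot as it stands. The module is installed in compiled form; this text tells all that it offers.
- The arm moves only by the tool carry_out, never from a script. Its argument "increments" is a list of rows, each a list of 5 numbers: the shift along the world's x, y, z in m, then the turn about the world's z in degrees, then the gripper's target within -1 to 1 (shut at 1, half-way at 0, fully open at -1). In form: [[dx, dy, dz, spin, jaw], ...]. A call has 1 to 20 rows; each row is the pose to reach, as a shift and turn from the pose commanded when the call began; what a row does not reach only later rows make up. A row lasts 1/10 s, in which the tool goes at most 50 mm and 8.59 degrees, less where a joint would pass 70% of its speed; a pose out of reach is approached as far as the arm can. A call with a gripper value outside its range is refused whole. The fingers move at their own pace and stop on an object; "grip_force" is the grip in N (left out, the last holds). Time passes only in rows, so rows that repeat a pose let the fingers close. It gives the time, the measured TCP pose, the force and the opening at its end, in the units of the state.
- env.get_obs(): the state, without advancing time (a new reading comes with each control period).
- env.read_camera(name): name is "scene" or "top" or "wrist"; returns (picture, depth): 480x640x3 uint8, red, green, blue; 480x640 float32, m along the optical axis (not along the pixel's ray), 0 where there is no reading.
- env.get_calibration(name): a dict with "K" (3x3 intrinsics, pixels), "camera_from_world" (4x4, takes a point from world to camera coordinates); the wrist camera has in their place "T_tool_cam" (4x4, takes a point from camera to tool coordinates, whose origin is the TCP and whose axes are the tool frame's). Camera axes: x right, y down, z forward; pixel columns grow to the right and rows downward; lengths in m; the calibration is good to about 2 mm. The wrist camera is an equidistant fisheye: a pixel r from the principal point sees the ray r / f radians off the axis. A picture is of the moment at which its call begins: read the wrist's pose just before it. get_calibration takes no time and is no camera call.
- env.sign_off(): hands the job in, once; it reports no verdict.
The state is a dict: "time_s": time; "qpos": joint angles; "joint_velocities": joint speeds; "effort": joint torques, N m; "tool_pos": TCP position; "tool_rot": TCP orientation; "force": force on the tool from outside, world axes, zero at the start; "wrist_torque": the same for the moment, N m; "grip_width": finger opening in m.
Only numpy, scipy, OpenCV 4.12 (cv2) and the standard library are available. Lean on these libraries where they do the work, as an engineer would, in place of code of your own. Each camera call takes 0.05 s, during which the arm holds its last target.

## Working session

There is one attempt and no reset: what is moved stays moved. The work goes in short steps, Python scripts to look and compute and a tool call to move; the robot and the scene stay as the last step left them, time stands still between calls to the robot, and variables do not carry over. Pictures are saved under pics/ and viewed, and the job is handed in when it is done.

Besides the shell and the picture viewer there is one more tool, called after "Call:" as name(argument=value, ...) on one line, values as JSON. carry_out: Moves the arm, as the interface text tells. Its arguments: {"type":"object","properties":{"increments":{"type":"array"},"grip_force":{"type":"number"}},"required":["increments"]}

```bash
mkdir -p pics
python3 - <<'E'
from cell import env
import cv2,numpy as np
print(env.get_obs())
for n in ["scene","top"]:
    p,d=env.read_camera(n); cv2.imwrite(f"pics/{n}0.png",p[:,:,::-1]); np.save(f"pics/{n}0d.npy",d)
    c=env.get_calibration(n);print(n,np.round(c["K"],2).tolist(),np.round(c["camera_from_world"],4).tolist())
print(env.get_calibration("wrist"))
E
```

```text
{'time_s': 0.0, 'qpos': array([-75.33718696,  18.43917798,  -4.01473381,  83.17435875,
         1.2926751 ,  78.54069335,  -3.25948544]), 'joint_velocities': array([-0.0792968 , -0.02429523, -0.12193799,  0.05980293, -0.12824491,
       -0.02595611, -0.02133221]), 'effort': array([-4.92460174e-06, -4.91273725e+01, -4.03602831e-01, -3.12526309e+01,
       -6.39149174e-02,  4.36471682e-02,  1.60568616e-04]), 'tool_pos': array([0.15563563, 0.63088304, 0.40366448]), 'tool_rot': array([1.79996295e+02, 1.09120655e-01, 7.61462146e+01]), 'force': array([ 0.42273702,  0.62395051, -0.11194628]), 'wrist_torque': array([0.00461858, 0.03644287, 0.02553166]), 'grip_width': 0.08716796166391222}
scene [[526.68, 0.0, 318.72], [0.0, 526.68, 248.96], [0.0, 0.0, 1.0]] [[0.5302, 0.8476, 0.0218, -0.298], [0.5681, -0.336, -0.7512, -0.2206], [-0.6294, 0.4106, -0.6597, 1.6052], [0.0, 0.0, 0.0, 1.0]]
top [[484.44, 0.0, 325.77], [0.0, 484.44, 237.64], [0.0, 0.0, 1.0]] [[-0.0064, -1.0, 0.0001, -0.0015], [-0.9836, 0.0062, -0.1802, 0.5698], [0.1802, -0.0012, -0.9836, 1.0548], [0.0, 0.0, 0.0, 1.0]]
{'K': array([[371.64829954,   0.        , 319.47491771],
       [  0.        , 371.64829954, 237.88163153],
       [  0.        ,   0.        ,   1.        ]]), 'T_tool_cam': array([[ 9.99999869e-01,  6.35340282e-05,  5.07986552e-04,
         1.53084396e-03],
       [-1.98484832e-04,  9.62772120e-01,  2.70314272e-01,
        -7.43687069e-02],
       [-4.71901135e-04, -2.70314338e-01,  9.62772006e-01,
         2.00456158e-02],
       [ 0.00000000e+00,  0.00000000e+00,  0.00000000e+00,
         1.00000000e+00]])}
```

View pics/scene0.png

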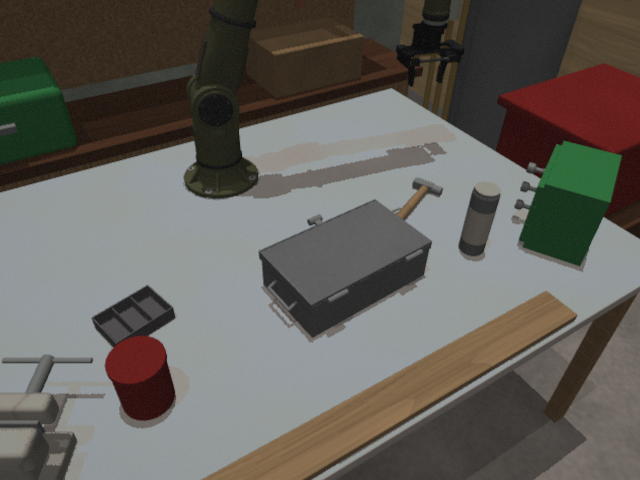

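View pics/top0.png

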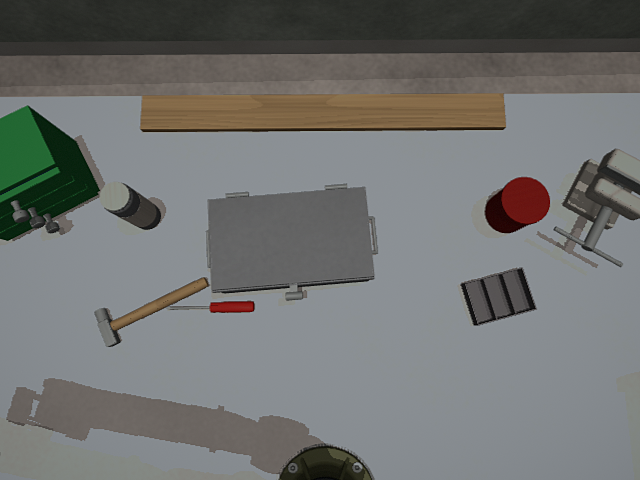

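Top view: lid quadrilateral with corners about (208,199), (365,187), (374,279), (212,292), and the tongue bar at about (295,294). The can is at (133,205), the tin at (520,205).

```bash
cat > h.py <<'E'
import numpy as np,cv2
from cell import env
def ray(n,u,v):
    c=env.get_calibration(n);K=np.array(c["K"]);T=np.array(c["camera_from_world"]);R=T[:3,:3]
    return -R.T@T[:3,3], R.T@np.linalg.solve(K,[u,v,1.0])
def onz(n,u,v,z):
    o,d=ray(n,u,v); return o+d*(z-o[2])/d[2]
def ondep(n,u,v,dep):
    o,d=ray(n,u,v); return o+d*dep
E
python3 - <<'E'
from h import *
im=cv2.imread("pics/top0.png");d=np.load("pics/top0d.npy")
v,u=np.mgrid[0:480,0:640]
o,_=ray("top",0,0)
c=env.get_calibration("top");K=np.array(c["K"]);R=np.array(c["camera_from_world"])[:3,:3]
rays=np.stack([(u-K[0,2])/K[0,0],(v-K[1,2])/K[1,1],np.ones_like(u,float)],-1)@R
P=o+rays*d[...,None]
np.save("pics/P.npy",P)
box=(u>180)&(u<400)&(v>170)&(v<310)
m=(box&(P[...,2]>0.09)&(P[...,2]<0.13)).astype(np.uint8)
m2=cv2.morphologyEx(m,cv2.MORPH_OPEN,np.ones((25,25),np.uint8))
cn=max(cv2.findContours(m2,0,2)[0],key=cv2.contourArea)
print("z",np.median(P[m2>0][:,2]),P[m2>0][:,2].std())
pts=np.array([onz("top",*p[0],0.106)[:2] for p in cn],np.float32)
r=cv2.minAreaRect(pts);print("rect",r,cv2.boxPoints(r))
t=m&~cv2.dilate(m2,np.ones((5,5),np.uint8))
n,l,s,ce=cv2.connectedComponentsWithStats(t)
for i in range(1,n):
    if s[i,4]>15: 
        q=P[l==i]; print(s[i],ce[i],q.mean(0),q.min(0),q.max(0),onz("top",*ce[i],.108))
E
```

```text
z 0.10836569743546787 0.002015997412158443
rect ((0.5706185102462769, 0.07056508213281631), (0.20010529458522797, 0.16160467267036438), 89.63743591308594) [[ 0.48918468 -0.02897425]
 [ 0.6507861  -0.02999687]
 [ 0.65205234  0.17010441]
 [ 0.49045092  0.17112704]]
[ 209  184  166  117 8444] [304.49751303 239.55400284] [0.55625376 0.04079074 0.10829154] [ 0.42600667 -0.10771982  0.09000546] [0.68200074 0.24835022 0.11782121] [0.55558716 0.04100296 0.108     ]
```

Run:
```python
from h import *
P=np.load("pics/P.npy")
v,u=np.mgrid[0:480,0:640]
box=(u>180)&(u<400)&(v>170)&(v<310)
m=(box&(P[...,2]>0.085)&(P[...,2]<0.14)).astype(np.uint8)
m=cv2.morphologyEx(m,cv2.MORPH_CLOSE,np.ones((5,5),np.uint8))
m2=cv2.morphologyEx(m,cv2.MORPH_OPEN,np.ones((15,15),np.uint8))
cn=max(cv2.findContours(m2,0,2)[0],key=cv2.contourArea)
pts=np.array([onz("top",*p[0],0.107)[:2] for p in cn],np.float32)
r=cv2.minAreaRect(pts);print("rect",r,cv2.boxPoints(r))
for uv in [(208,199),(365,187),(374,279),(212,292),(295,295)]: print(uv,onz("top",*uv,.107))
im=cv2.imread("pics/top0.png");c=im[270:320,180:400];cv2.imwrite("pics/crop.png",cv2.resize(c,None,fx=3.6,fy=3.6,interpolation=cv2.INTER_CUBIC))
im=cv2.imread("pics/scene0.png");c=im[190:340,230:450];cv2.imwrite("pics/crop2.png",cv2.resize(c,None,fx=3.6,fy=3.6,interpolation=cv2.INTER_CUBIC))
t=(m>0)&(cv2.dilate(m2,np.ones((3,3),np.uint8))==0)
n,l,s,ce=cv2.connectedComponentsWithStats(t.astype(np.uint8))
for i in range(1,n):
    if s[i,4]>15: 
        q=P[l==i]; print(s[i],ce[i],q.mean(0),onz("top",*ce[i],.11))
```

```text
rect ((0.5631231069564819, 0.07429122924804688), (0.21750372648239136, 0.3494826555252075), 4.429262161254883) [[ 0.44120106  0.24011198]
 [ 0.468191   -0.10832694]
 [ 0.6850451  -0.09152952]
 [ 0.6580552   0.2569094 ]]
(208, 199) [0.64776501 0.25350605 0.107     ]
(365, 187) [ 0.67294384 -0.09251044  0.107     ]
(374, 279) [ 0.46927343 -0.10746008  0.107     ]
(212, 292) [0.44381537 0.23737483 0.107     ]
(295, 295) [0.43635366 0.0610148  0.107     ]
[285 288  18  13 172] [293.48837209 294.24418605] [0.43739541 0.06370818 0.1156031 ] [0.43777447 0.0640342  0.11      ]
```

View pics/crop.png

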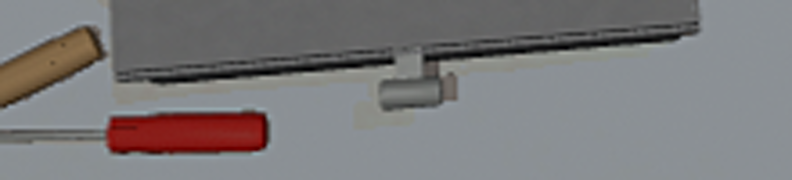

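View pics/crop2.png

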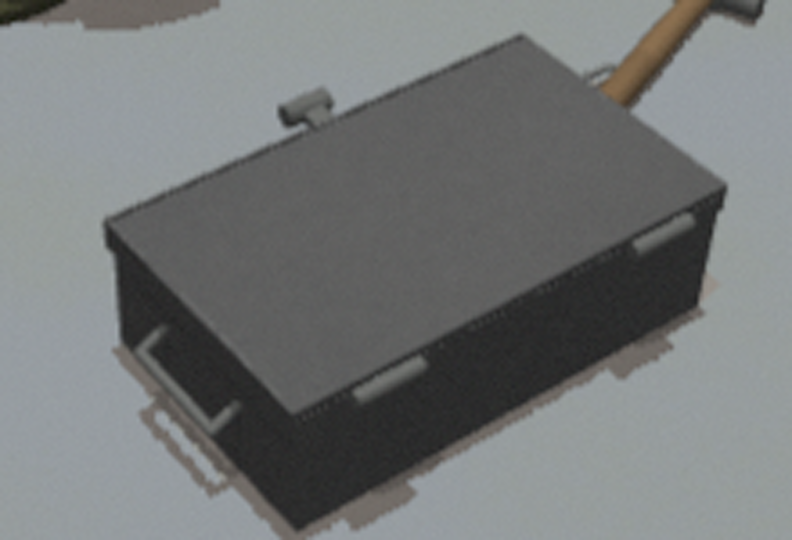

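Chest: centre ≈ (0.559, 0.073), yaw ≈ 4.35°, which predicts the tongue at ≈ (0.434, 0.063). The directly seen tongue is at (0.436, 0.064), so they agree. Moving above it.

Call:
carry_out(increments=[[0.027, -0.037, 0, 2, -0.3], [0.054, -0.074, 0, 4, -0.3], [0.081, -0.11, 0, 6, -0.3], [0.108, -0.147, 0, 8, -0.3], [0.136, -0.184, 0, 10, -0.3], [0.163, -0.22, 0, 12, -0.3], [0.19, -0.257, 0, 14, -0.3], [0.217, -0.294, 0, 16, -0.3], [0.244, -0.331, 0, 18.2, -0.3], [0.25, -0.375, 0, 18.2, -0.3], [0.257, -0.42, 0, 18.2, -0.3], [0.263, -0.46, -0.02, 18.2, -0.3], [0.27, -0.5, -0.04, 18.2, -0.3], [0.275, -0.54, -0.05, 18.2, -0.3], [0.278, -0.568, -0.06, 18.2, -0.3], [0.278, -0.568, -0.06, 18.2, -0.3], [0.278, -0.568, -0.06, 18.2, -0.3]], grip_force=20)

```text
time_s: 1.8
tool_pos: [0.4335, 0.0629, 0.3445]
tool_rot: [-180.0, -0.0, 94.3]
force: [-0.9, -0.3, -0.6]
grip_width: 0.0565
```

```bash
cat >> h.py <<'E'
from scipy.spatial.transform import Rotation as Ro
def wpose():
    o=env.get_obs(); T=np.eye(4); T[:3,:3]=Ro.from_euler("xyz",o["tool_rot"],degrees=True).as_matrix();T[:3,3]=o["tool_pos"]
    return T@np.array(env.get_calibration("wrist")["T_tool_cam"])
def wray(T,u,v):
    K=np.array(env.get_calibration("wrist")["K"]);x=(u-K[0,2])/K[0,0];y=(v-K[1,2])/K[1,1];r=np.hypot(x,y)+1e-9
    return T[:3,3],T[:3,:3]@np.array([x/r*np.sin(r),y/r*np.sin(r),np.cos(r)])
def wonz(T,u,v,z):
    o,d=wray(T,u,v);return o+d*(z-o[2])/d[2]
def wproj(T,p):
    K=np.array(env.get_calibration("wrist")["K"]);q=T[:3,:3].T@(np.array(p)-T[:3,3]);n=np.linalg.norm(q[:2]);a=np.arctan2(n,q[2])
    return K[0,2]+K[0,0]*a*q[0]/n,K[1,2]+K[1,1]*a*q[1]/n
def proj(n,p):
    c=env.get_calibration(n);q=np.array(c["camera_from_world"])@np.r_[p,1];k=np.array(c["K"])@q[:3];return k[:2]/k[2]
def st():
    o=env.get_obs();print("t",round(o["time_s"],2),"p",np.round(o["tool_pos"],4),"r",np.round(o["tool_rot"],1),"F",np.round(o["force"],1),"M",np.round(o["wrist_torque"],2),"w",round(o["grip_width"],4))
E
python3 - <<'E'
from h import *
st()
T=wpose();p,d=env.read_camera("wrist");cv2.imwrite("pics/w1.png",p[:,:,::-1])
np.save("pics/T1.npy",T)
print(wproj(T,[.434,.063,.104]))
E
```

```text
t 1.8 p [0.4335 0.0629 0.3445] r [-180.    -0.    94.3] F [-0.9 -0.3 -0.6] M [ 0.05 -0.02 -0.02] w 0.0565
(np.float64(316.6784009059537), np.float64(257.28421570321285))
```

View pics/w1.png

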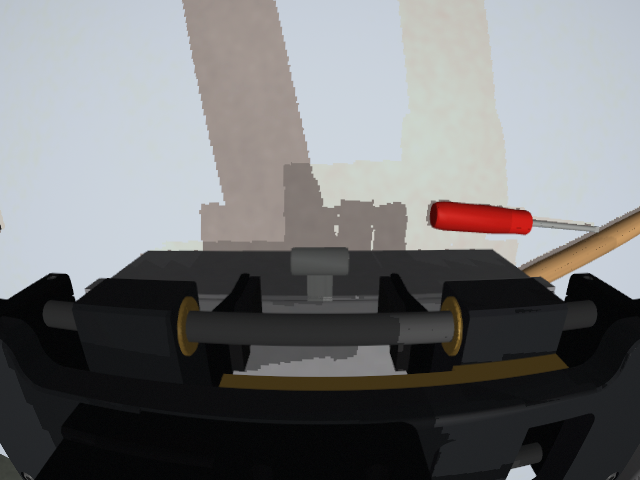

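Wrist view: tongue bar at (320,262), centred between the fingertips (near 250 and 390). Screwdriver is well clear at (480,217).

Run:
```python
from h import *
T=np.load("pics/T1.npy")
for uv in [(320,262),(291,262),(349,262)]: print(wonz(T,*uv,.104),wonz(T,*uv,.108))
```

```text
[0.43696728 0.06530819 0.104     ] [0.43556528 0.06519317 0.108     ]
[0.43835299 0.04709811 0.104     ] [0.43692585 0.04731338 0.108     ]
[0.43564624 0.08353045 0.104     ] [0.4342682  0.08308491 0.108     ]
```

Call:
carry_out(increments=[[0.002, 0.0015, -0.03, 0, -0.3], [0.003, 0.0015, -0.06, 0, -0.3], [0.003, 0.0015, -0.077, 0, -0.3], [0.003, 0.0015, -0.077, 0, 1], [0.003, 0.0015, -0.077, 0, 1], [0.003, 0.0015, -0.077, 0, 1], [0.003, 0.0015, -0.077, 0, 1], [0.003, 0.0015, -0.077, 0, 1], [0.003, 0.0015, -0.077, 0, 1]], grip_force=40)

```text
time_s: 2.75
tool_pos: [0.4374, 0.0635, 0.269]
tool_rot: [179.9, 0.1, 94.3]
force: [0.6, -5.1, 1.7]
grip_width: 0.0358
```

Run:
```python
from h import *
st()
c=.9971;s=.0758;H=np.array([.6615,.0815,.104])
for a in np.arange(0,1.85,.1):
    p=H+.226*np.array([-np.cos(a)*c,-np.cos(a)*s,np.sin(a)]); q=p-(H-.226*np.array([c,s,0])); print(round(a,2),np.round(q,4))
```

```text
t 2.75 p [0.4374 0.0635 0.269 ] r [1.799e+02 1.000e-01 9.430e+01] F [ 0.6 -5.1  1.7] M [-1.21 -0.1   0.07] w 0.0358
0.0 [0. 0. 0.]
0.1 [0.0011 0.0001 0.0226]
0.2 [0.0045 0.0003 0.0449]
0.3 [0.0101 0.0008 0.0668]
0.4 [0.0178 0.0014 0.088 ]
0.5 [0.0276 0.0021 0.1084]
0.6 [0.0394 0.003  0.1276]
0.7 [0.053  0.004  0.1456]
0.8 [0.0683 0.0052 0.1621]
0.9 [0.0853 0.0065 0.177 ]
1.0 [0.1036 0.0079 0.1902]
1.1 [0.1231 0.0094 0.2014]
1.2 [0.1437 0.0109 0.2106]
1.3 [0.1651 0.0125 0.2178]
1.4 [0.187  0.0142 0.2227]
1.5 [0.2094 0.0159 0.2254]
1.6 [0.2319 0.0176 0.2259]
1.7 [0.2544 0.0193 0.2241]
1.8 [0.2765 0.021  0.2201]
```

Call:
carry_out(increments=[[0.0003, -0.001, 0.0113, 0, 1], [0.001, -0.001, 0.0226, 0, 1], [0.0025, -0.001, 0.034, 0, 1], [0.0045, -0.001, 0.045, 0, 1], [0.007, -0.001, 0.056, 0, 1], [0.01, 0.0, 0.067, 0, 1], [0.0138, 0.0, 0.0775, 0, 1], [0.018, 0.0, 0.088, 0, 1], [0.0225, 0.001, 0.098, 0, 1], [0.0275, 0.001, 0.1085, 0, 1], [0.033, 0.001, 0.118, 0, 1], [0.0395, 0.002, 0.1275, 0, 1], [0.046, 0.002, 0.137, 0, 1], [0.053, 0.003, 0.1455, 0, 1]])

```text
time_s: 4.15
tool_pos: [0.4894, 0.0674, 0.4139]
tool_rot: [-179.8, 0.0, 94.3]
force: [-5.2, -4.1, -9.6]
grip_width: 0.0356
```

Call:
carry_out(increments=[[0.0075, 0.0, 0.0085, 0, 1], [0.0153, 0.0, 0.0165, 0, 1], [0.0235, 0.001, 0.024, 0, 1], [0.0323, 0.0015, 0.0314, 0, 1], [0.041, 0.002, 0.0382, 0, 1], [0.0506, 0.003, 0.0446, 0, 1], [0.06, 0.0035, 0.0503, 0, 1], [0.07, 0.004, 0.0558, 0, 1], [0.08, 0.005, 0.0606, 0, 1], [0.0907, 0.006, 0.065, 0, 1], [0.101, 0.0065, 0.0688, 0, 1], [0.112, 0.0075, 0.0722, 0, 1]])

```text
time_s: 5.35
tool_pos: [0.6013, 0.0759, 0.4872]
tool_rot: [-179.8, -0.1, 94.4]
force: [-8.3, -1.2, -3.4]
grip_width: 0.0353
```

Run:
```python
from h import *
st()
T=wpose();p,d=env.read_camera("wrist");cv2.imwrite("pics/w2.png",p[:,:,::-1])
p,d=env.read_camera("scene");cv2.imwrite("pics/s2.png",p[:,:,::-1])
```

```text
t 5.35 p [0.6013 0.0759 0.4872] r [-1.798e+02 -1.000e-01  9.440e+01] F [-8.3 -1.2 -3.4] M [-0.42  2.26  0.02] w 0.0353
```

View pics/w2.png

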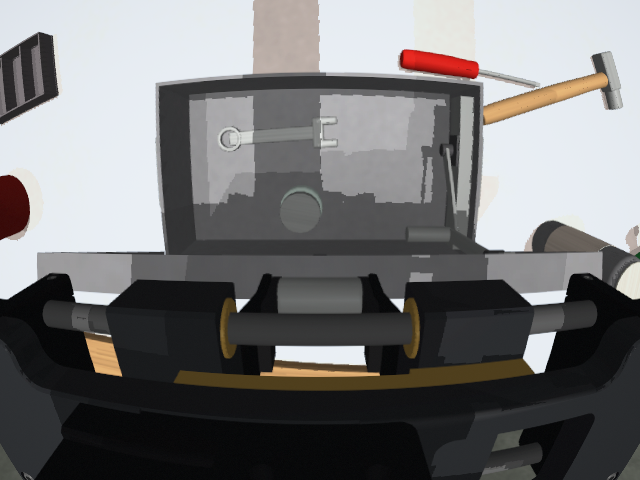

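View pics/s2.png

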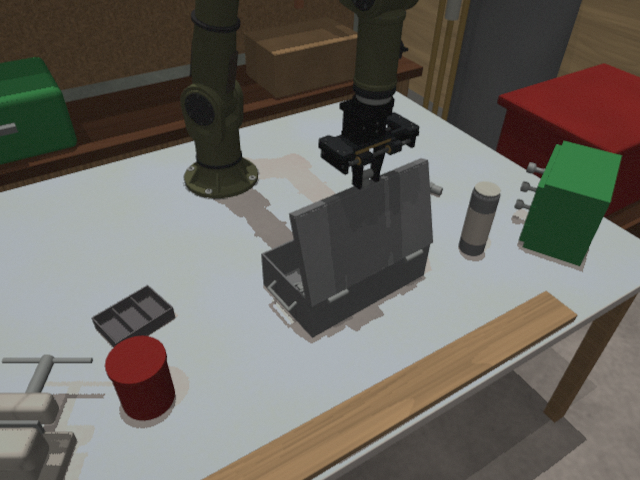

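Wrist view: chest interior with wrench (290,135), jar (300,208), knee roller at (428,234) still folded rearward, as expected at ~1.3 rad. Feeling for the end now.

Call:
carry_out(increments=[[0.011, 0.001, 0.0027, 0, 1], [0.022, 0.0017, 0.0049, 0, 1], [0.033, 0.0025, 0.0065, 0, 1], [0.044, 0.0034, 0.0076, 0, 1], [0.0535, 0.0041, 0.0082, 0, 1], [0.06, 0.0046, 0.0082, 0, 1]])

```text
time_s: 6.05
tool_pos: [0.6617, 0.0806, 0.4965]
tool_rot: [-180.0, -0.1, 94.5]
force: [-8.1, -0.8, 0.9]
grip_width: 0.0353
```

Call:
carry_out(increments=[[0.003, 0.0002, 0, 0, 1], [0.006, 0.0005, -0.0002, 0, 1], [0.009, 0.0007, -0.0003, 0, 1]])

```text
time_s: 6.35
tool_pos: [0.6703, 0.0813, 0.4965]
tool_rot: [180.0, -0.1, 94.5]
force: [-8.6, -0.5, 1.0]
grip_width: 0.0352
```

Call:
carry_out(increments=[[0.002, 0.0002, -0.0001, 0, 1], [0.004, 0.0003, -0.0002, 0, 1], [0.006, 0.0004, -0.0004, 0, 1]])

```text
time_s: 6.65
tool_pos: [0.6764, 0.0817, 0.4963]
tool_rot: [179.9, -0.1, 94.5]
force: [-8.1, -1.6, 1.8]
grip_width: 0.0354
```

Call:
carry_out(increments=[[0.002, 0.0002, -0.0002, 0, 1], [0.004, 0.0003, -0.0004, 0, 1], [0.006, 0.0004, -0.0006, 0, 1]])

```text
time_s: 6.95
tool_pos: [0.6817, 0.0821, 0.496]
tool_rot: [-179.9, -0.1, 94.5]
force: [-13.1, -0.6, 5.2]
grip_width: 0.0353
```

Run:
```python
from h import *
st()
T=wpose();p,d=env.read_camera("wrist");cv2.imwrite("pics/w3.png",p[:,:,::-1]);np.save("pics/T3.npy",T)
```

```text
t 6.95 p [0.6817 0.0821 0.496 ] r [-1.799e+02 -1.000e-01  9.450e+01] F [-13.1  -0.6   5.2] M [-0.26  3.29 -0.  ] w 0.0353
```

View pics/w3.png

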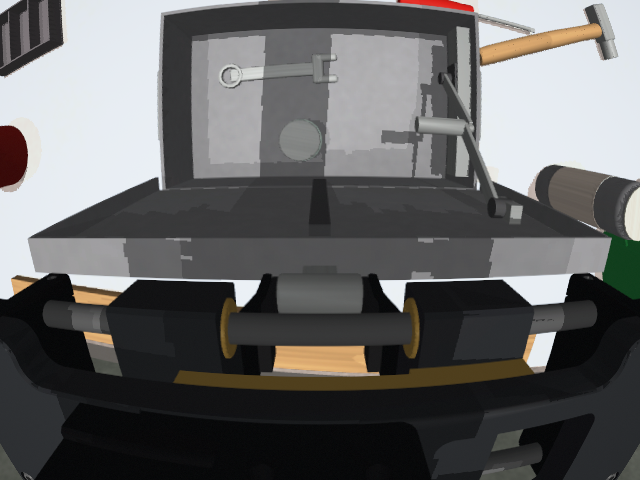

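Knee roller at (442,126); links from the foot (445,75) to the eye (497,207) look almost straight, and force has risen to 13 N. I'll measure the knee in the chest frame.

```bash
cat >> h.py <<'E'
CX=np.array([.9971,.0758,0]);CY=np.array([-.0758,.9971,0]);HI=np.array([.6615,.0810,.104])
def onplane(o,d,y):  # chest plane y -> (x fwd of hinge positive rear, z above hinge)
    t=(y-(o-HI)@CY)/(d@CY);p=o+t*d-HI;return np.round([p@CX,p[2]],4)
E
python3 - <<'E'
from h import *
T=np.load("pics/T3.npy")
for n,uv,y in [("roller mid",(442,126),.110),("roller lend",(418,124),.087),("roller rend",(466,127),.133),("foot",(445,76),.136),("eye",(497,207),.136),("eye2",(514,211),.15)]:
    print(n,onplane(*wray(T,*uv),y))
im=cv2.imread("pics/w3.png");cv2.imwrite("pics/w3c.png",cv2.resize(im[50:240,380:560],None,fx=3,fy=3,interpolation=cv2.INTER_CUBIC))
E
```

```text
roller mid [-0.0666  0.0506]
roller lend [-0.067  0.053]
roller rend [-0.0674  0.0514]
foot [-0.1247 -0.0176]
eye [-0.0068  0.1168]
eye2 [-0.0047  0.1198]
```

View pics/w3c.png

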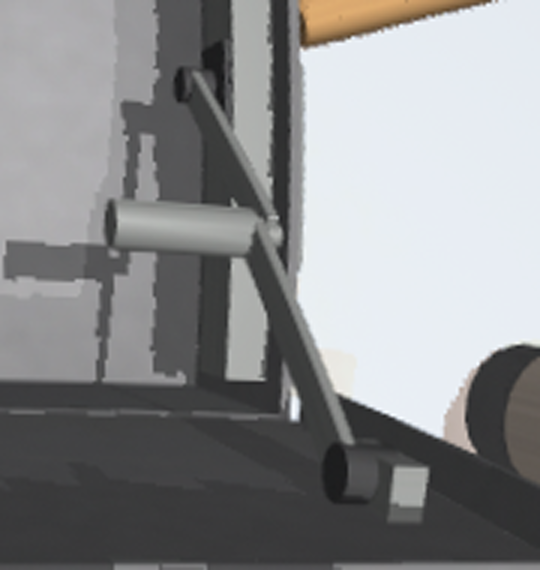

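Call:
carry_out(increments=[[0.001, 0.0001, -0.0001, 0, 1], [0.002, 0.0002, -0.0002, 0, 1], [0.002, 0.0002, -0.0002, 0, 1]])

```text
time_s: 7.3
tool_pos: [0.683, 0.0822, 0.4958]
tool_rot: [-179.8, -0.1, 94.5]
force: [-14.9, -1.1, 5.3]
grip_width: 0.0354
```

Run:
```python
from h import *
st()
T=wpose();p,d=env.read_camera("wrist");im=p[:,:,::-1];np.save("pics/T4.npy",T)
cv2.imwrite("pics/w4c.png",cv2.resize(im[50:240,380:560],None,fx=3,fy=3,interpolation=cv2.INTER_CUBIC))
```

```text
t 7.3 p [0.683  0.0822 0.4958] r [-1.798e+02 -1.000e-01  9.450e+01] F [-14.9  -1.1   5.3] M [-0.31  3.64 -0.06] w 0.0354
```

View pics/w4c.png

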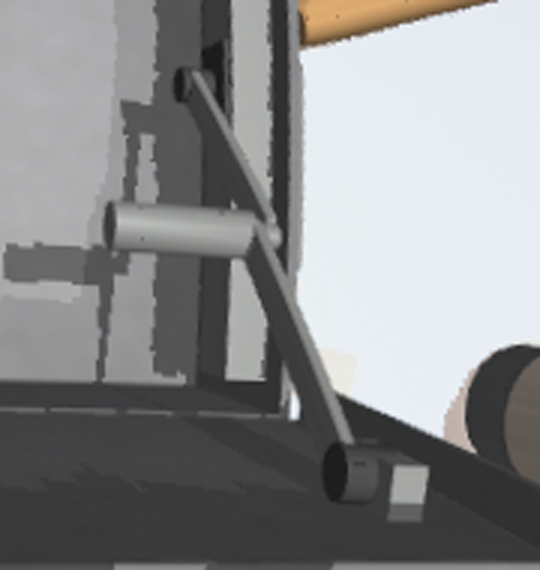

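Call:
carry_out(increments=[[0.001, 0.0001, -0.0002, 0, 1], [0.002, 0.0002, -0.0004, 0, 1], [0.002, 0.0002, -0.0004, 0, 1]])

```text
time_s: 7.65
tool_pos: [0.6843, 0.0823, 0.4958]
tool_rot: [-179.6, -0.1, 94.5]
force: [-19.4, -2.4, 7.6]
grip_width: 0.0353
```

Run:
```python
from h import *
st()
T=wpose();p,d=env.read_camera("wrist");im=p[:,:,::-1];np.save("pics/T5.npy",T)
cv2.imwrite("pics/w5c.png",cv2.resize(im[50:240,380:560],None,fx=3,fy=3,interpolation=cv2.INTER_CUBIC))
```

```text
t 7.65 p [0.6843 0.0823 0.4958] r [-1.796e+02 -1.000e-01  9.450e+01] F [-19.4  -2.4   7.6] M [-0.35  4.49  0.02] w 0.0353
```

View pics/w5c.png

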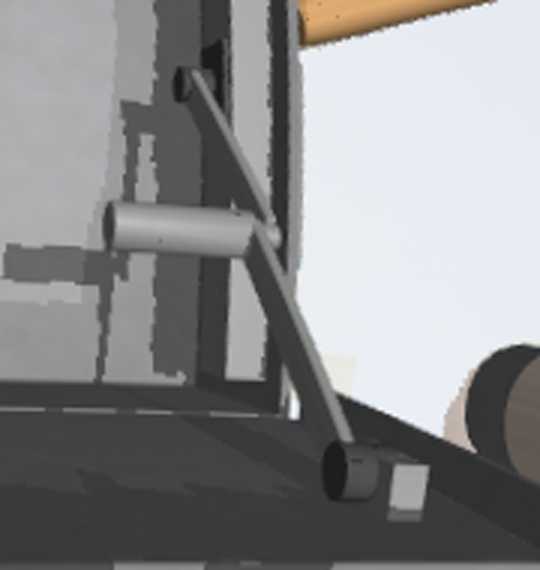

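End stop reached (force climbing, no further motion). Lower a little and see which way the knee goes.

Call:
carry_out(increments=[[-0.004, -0.0003, 0.0004, 0, 1], [-0.008, -0.0006, 0.0007, 0, 1], [-0.012, -0.0009, 0.0008, 0, 1], [-0.016, -0.0012, 0.0009, 0, 1], [-0.016, -0.0012, 0.0009, 0, 1]])

```text
time_s: 8.2
tool_pos: [0.6721, 0.0814, 0.4964]
tool_rot: [179.3, -0.1, 94.4]
force: [4.5, 0.4, 3.4]
grip_width: 0.0355
```

Run:
```python
from h import *
st()
T=wpose();p,d=env.read_camera("wrist");im=p[:,:,::-1];np.save("pics/T6.npy",T);cv2.imwrite("pics/w6.png",im)
cv2.imwrite("pics/w6c.png",cv2.resize(im[50:240,380:560],None,fx=3,fy=3,interpolation=cv2.INTER_CUBIC))
```

```text
t 8.2 p [0.6721 0.0814 0.4964] r [ 1.793e+02 -1.000e-01  9.440e+01] F [4.5 0.4 3.4] M [ 0.18 -0.9   0.03] w 0.0355
```

View pics/w6c.png

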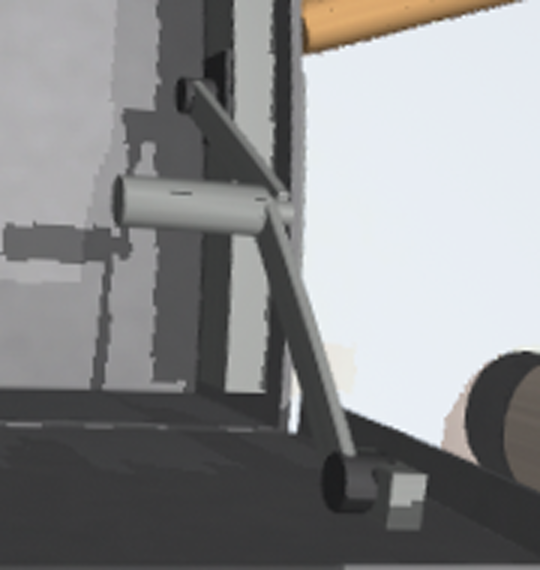

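The knee moved forward, so it is over centre. Lowering onto the lock.

Call:
carry_out(increments=[[-0.005, -0.0004, 0.0001, 0, 1], [-0.01, -0.0008, 0.0001, 0, 1], [-0.015, -0.0011, 0.0001, 0, 1], [-0.02, -0.0015, 0, 0, 1], [-0.025, -0.0019, -0.0003, 0, 1], [-0.03, -0.0023, -0.0007, 0, 1]])

```text
time_s: 8.85
tool_pos: [0.6429, 0.0792, 0.4955]
tool_rot: [179.2, -0.1, 94.4]
force: [7.1, 1.2, 2.5]
grip_width: 0.0357
```

Call:
carry_out(increments=[[-0.003, -0.0002, -0.0002, 0, 1], [-0.006, -0.0004, -0.0005, 0, 1]])

```text
time_s: 9.05
tool_pos: [0.6369, 0.0787, 0.4949]
tool_rot: [179.2, -0.1, 94.4]
force: [7.6, 0.5, 0.6]
grip_width: 0.0352
```

Call:
carry_out(increments=[[-0.002, -0.0002, -0.0002, 0, 1], [-0.004, -0.0003, -0.0004, 0, 1]])

```text
time_s: 9.25
tool_pos: [0.633, 0.0784, 0.4944]
tool_rot: [179.2, -0.1, 94.4]
force: [8.8, 1.6, 1.9]
grip_width: 0.035
```

Call:
carry_out(increments=[[-0.002, -0.0002, -0.0002, 0, 1], [-0.003, -0.0003, -0.0003, 0, 1]])

```text
time_s: 9.45
tool_pos: [0.63, 0.0782, 0.494]
tool_rot: [179.2, -0.1, 94.4]
force: [9.0, 0.7, 0.6]
grip_width: 0.0357
```

Call:
carry_out(increments=[[-0.002, -0.0002, -0.0003, 0, 1], [-0.003, -0.0003, -0.0004, 0, 1]])

```text
time_s: 9.65
tool_pos: [0.627, 0.0779, 0.4935]
tool_rot: [179.2, -0.1, 94.4]
force: [8.7, 1.0, 0.1]
grip_width: 0.0355
```

Run:
```python
from h import *
st()
T=wpose();p,d=env.read_camera("wrist");im=p[:,:,::-1];np.save("pics/T7.npy",T);cv2.imwrite("pics/w7.png",im)
cv2.imwrite("pics/w7c.png",cv2.resize(im[50:240,380:560],None,fx=3,fy=3,interpolation=cv2.INTER_CUBIC))
```

```text
t 9.65 p [0.627  0.0779 0.4935] r [ 1.792e+02 -1.000e-01  9.440e+01] F [8.7 1.  0.1] M [ 0.24 -2.12  0.04] w 0.0355
```

View pics/w7.png

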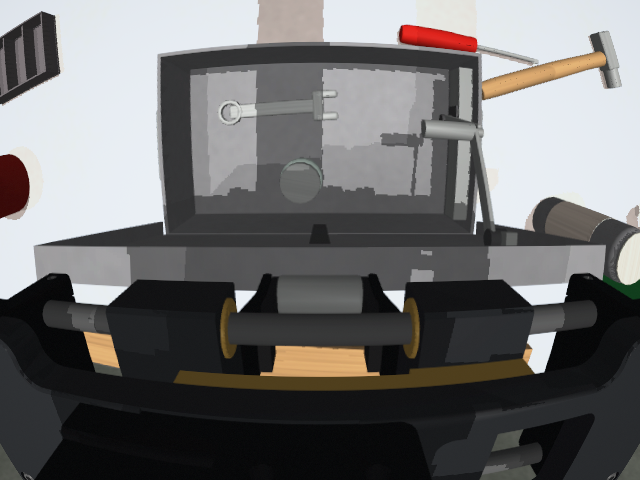

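Roller (449,130) is now well forward; continue to the stop.

Call:
carry_out(increments=[[-0.002, -0.0002, -0.0003, 0, 1], [-0.003, -0.0003, -0.0004, 0, 1]])

```text
time_s: 9.9
tool_pos: [0.624, 0.0776, 0.493]
tool_rot: [179.2, -0.1, 94.4]
force: [10.0, 1.5, 1.1]
grip_width: 0.0353
```

Call:
carry_out(increments=[[-0.0015, -0.0001, -0.0002, 0, 1], [-0.002, -0.0002, -0.0003, 0, 1]])

```text
time_s: 10.1
tool_pos: [0.6225, 0.0776, 0.4928]
tool_rot: [179.1, -0.1, 94.4]
force: [10.9, 1.7, 0.3]
grip_width: 0.0354
```

Run:
```python
from h import *
st()
T=wpose();p,d=env.read_camera("wrist");im=p[:,:,::-1];np.save("pics/T8.npy",T);cv2.imwrite("pics/w8.png",im)
cv2.imwrite("pics/w8c.png",cv2.resize(im[50:240,380:560],None,fx=3,fy=3,interpolation=cv2.INTER_CUBIC))
print(onplane(*wray(np.load("pics/T7.npy"),449,130),.11))
```

```text
t 10.1 p [0.6225 0.0776 0.4928] r [ 1.791e+02 -1.000e-01  9.440e+01] F [10.9  1.7  0.3] M [ 0.39 -2.75  0.03] w 0.0354
[-0.113   0.0653]
```

View pics/w8c.png

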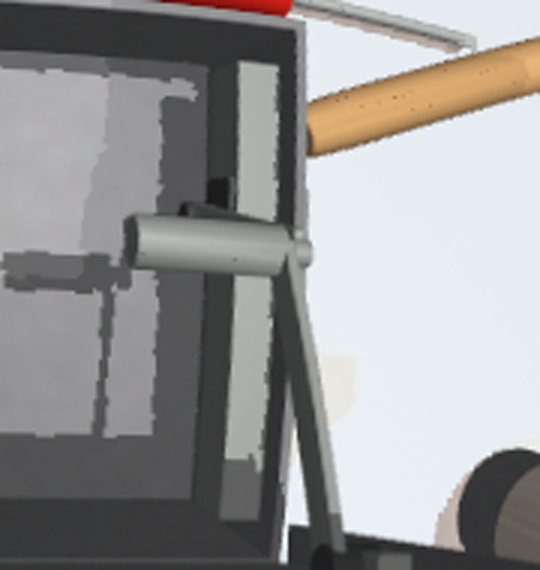

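Call:
carry_out(increments=[[-0.001, -0.0001, -0.0002, 0, 1], [-0.0015, -0.0001, -0.0002, 0, 1], [-0.0015, -0.0001, -0.0002, 0, 1]])

```text
time_s: 10.45
tool_pos: [0.6213, 0.0775, 0.4927]
tool_rot: [179.0, -0.1, 94.4]
force: [12.6, 1.6, -1.0]
grip_width: 0.0353
```

Call:
carry_out(increments=[[-0.001, -0.0001, -0.0002, 0, 1], [-0.0015, -0.0001, -0.0002, 0, 1], [-0.0015, -0.0001, -0.0002, 0, 1]])

```text
time_s: 10.75
tool_pos: [0.6202, 0.0774, 0.4925]
tool_rot: [178.9, -0.1, 94.4]
force: [14.0, 1.8, -1.8]
grip_width: 0.0355
```

Run:
```python
from h import *
st()
T=wpose();p,d=env.read_camera("wrist");im=p[:,:,::-1];np.save("pics/T9.npy",T);cv2.imwrite("pics/w9.png",im)
def rol(im):
    g=cv2.cvtColor(im,cv2.COLOR_BGR2GRAY)[90:170,410:490]; return g
a=cv2.imread("pics/w8.png");
cv2.imwrite("pics/w89.png",cv2.resize(np.hstack([a[90:260,400:520],im[90:260,400:520]]),None,fx=3,fy=3,interpolation=cv2.INTER_CUBIC))
for f in (8,9): print(np.load(f"pics/T{f}.npy")[:3,3])
```

```text
t 10.75 p [0.6202 0.0774 0.4925] r [ 1.789e+02 -1.000e-01  9.440e+01] F [14.   1.8 -1.8] M [ 0.41 -3.44  0.1 ] w 0.0355
[0.54904197 0.07346305 0.47160342]
[0.54681558 0.07328206 0.47110866]
```

View pics/w89.png

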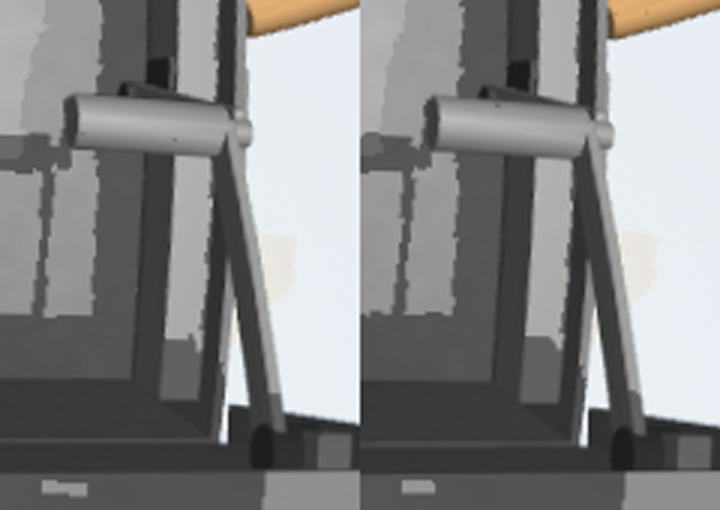

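Call:
carry_out(increments=[[-0.001, -0.0001, -0.0002, 0, 1], [-0.002, -0.0002, -0.0003, 0, 1], [-0.002, -0.0002, -0.0003, 0, 1]])

```text
time_s: 11.1
tool_pos: [0.6186, 0.0773, 0.4923]
tool_rot: [178.8, -0.1, 94.4]
force: [17.2, 2.1, -2.5]
grip_width: 0.0354
```

Seated on the locked stay (force rising steadily with no lid motion). Unload the hand, open and go well away.

Call:
carry_out(increments=[[0.003, 0.0002, 0.0005, 0, 1], [0.006, 0.0005, 0.001, 0, 1], [0.006, 0.0005, 0.001, 0, -0.3], [0.006, 0.0005, 0.001, 0, -0.3], [0.006, 0.0005, 0.001, 0, -0.3], [0.006, 0.0005, 0.02, 0, -0.3], [0.006, 0.0005, 0.06, 0, -0.3], [-0.02, -0.001, 0.1, 0, -0.3], [-0.05, -0.004, 0.12, 0, -0.3], [-0.09, -0.007, 0.14, 0, -0.3], [-0.13, -0.01, 0.14, 0, -0.3], [-0.15, -0.01, 0.14, 0, -0.3], [-0.15, -0.01, 0.14, 0, -0.3]])

```text
time_s: 12.4
tool_pos: [0.4623, 0.0651, 0.6302]
tool_rot: [179.9, -0.2, 94.4]
force: [-0.1, 0.3, 0.1]
grip_width: 0.0565
```

Run:
```python
from h import *
st()
T=wpose();p,d=env.read_camera("wrist");im=p[:,:,::-1];np.save("pics/T10.npy",T);cv2.imwrite("pics/w10.png",im)
p,d=env.read_camera("scene");cv2.imwrite("pics/s10.png",p[:,:,::-1]);np.save("pics/s10d.npy",d)
p,d=env.read_camera("top");cv2.imwrite("pics/t10.png",p[:,:,::-1]);np.save("pics/t10d.npy",d)
```

```text
t 12.4 p [0.4623 0.0651 0.6302] r [179.9  -0.2  94.4] F [-0.1  0.3  0.1] M [-0.   -0.03 -0.04] w 0.0565
```

View pics/w10.png

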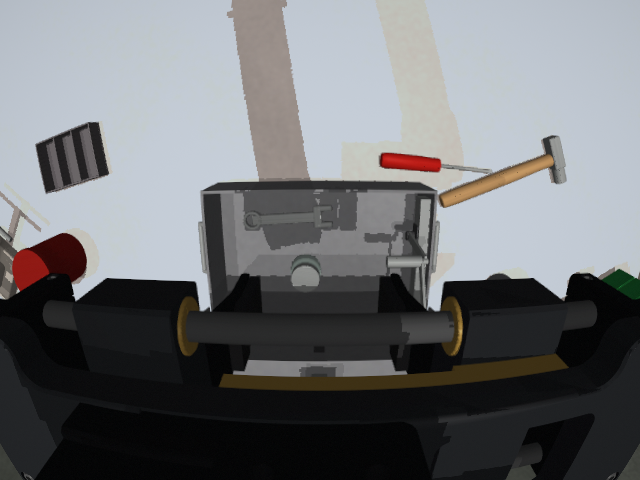

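View pics/s10.png

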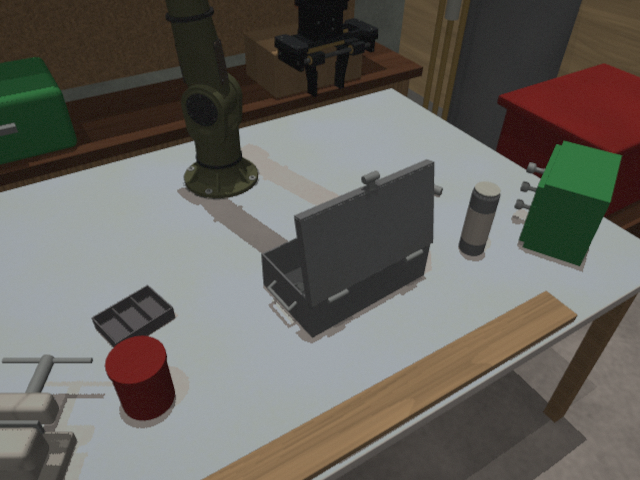

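View pics/t10.png

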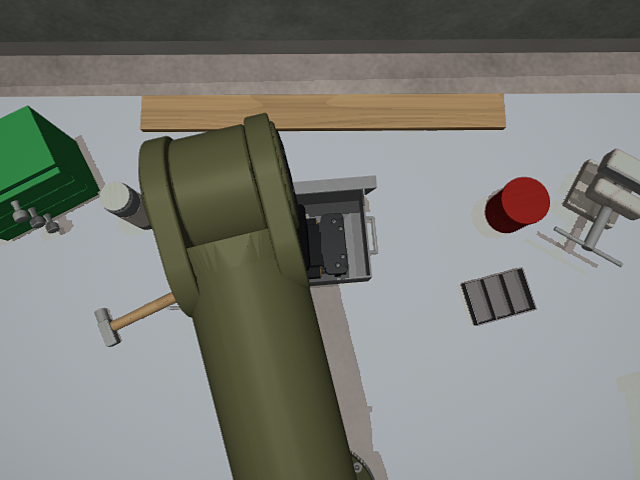

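Lid stands by itself with hand ≈0.2 m away (tongue at (372,178) in scene; knee roller (405,261) forward in wrist view; lid position unchanged). Wait a bit more, regrip and lift to unload.

Call:
carry_out(increments=[[0, 0, 0, 0, -0.3], [0, 0, 0, 0, -0.3], [0, 0, 0, 0, -0.3], [0, 0, 0, 0, -0.3], [0, 0, 0, 0, -0.3], [0.04, 0.003, 0, 0, -0.3], [0.08, 0.005, 0, 0, -0.3], [0.12, 0.008, 0, 0, -0.3], [0.15, 0.0105, 0, 0, -0.3], [0.156, 0.0105, -0.03, 0, -0.3], [0.156, 0.0105, -0.07, 0, -0.3], [0.156, 0.0105, -0.11, 0, -0.3], [0.156, 0.0105, -0.139, 0, -0.3], [0.156, 0.0105, -0.139, 0, -0.3], [0.156, 0.0105, -0.139, 0, 1], [0.156, 0.0105, -0.139, 0, 1], [0.156, 0.0105, -0.139, 0, 1], [0.156, 0.0105, -0.139, 0, 1], [0.156, 0.0105, -0.139, 0, 1]])

```text
time_s: 14.45
tool_pos: [0.6208, 0.0772, 0.4917]
tool_rot: [179.8, -0.1, 94.4]
force: [0.4, 1.6, 5.9]
grip_width: 0.0354
```

Run:
```python
from h import *
st()
T=wpose();p,d=env.read_camera("wrist");im=p[:,:,::-1];np.save("pics/T11.npy",T);cv2.imwrite("pics/w11.png",im)
```

```text
t 14.45 p [0.6208 0.0772 0.4917] r [ 1.798e+02 -1.000e-01  9.440e+01] F [0.4 1.6 5.9] M [0.68 0.1  0.01] w 0.0354
```

View pics/w11.png

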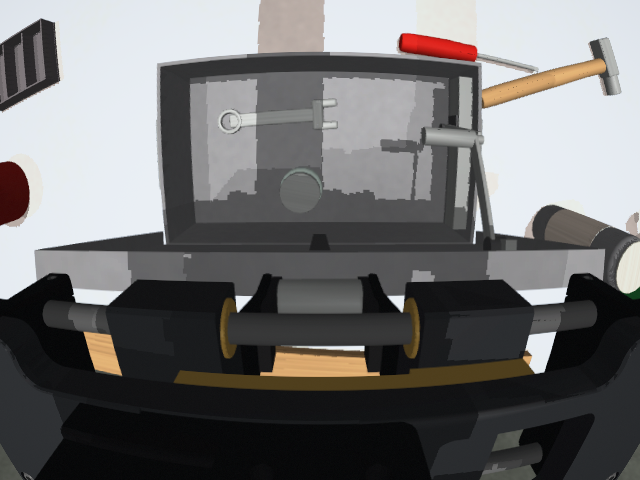

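Regripped; roller (450,137) forward as before. Lift.

Call:
carry_out(increments=[[0.006, 0.0005, 0.0015, 0, 1], [0.012, 0.001, 0.0022, 0, 1], [0.018, 0.0014, 0.0028, 0, 1], [0.024, 0.0018, 0.0034, 0, 1], [0.03, 0.0023, 0.0038, 0, 1], [0.036, 0.0027, 0.004, 0, 1], [0.042, 0.0032, 0.0041, 0, 1], [0.048, 0.0036, 0.004, 0, 1], [0.053, 0.004, 0.0039, 0, 1]])

```text
time_s: 15.4
tool_pos: [0.6722, 0.0812, 0.4955]
tool_rot: [-179.7, -0.1, 94.4]
force: [-10.0, 1.9, 10.0]
grip_width: 0.0355
```

Call:
carry_out(increments=[[0.002, 0.0002, -0.0002, 0, 1], [0.004, 0.0003, -0.0003, 0, 1]])

```text
time_s: 15.6
tool_pos: [0.6762, 0.0815, 0.4953]
tool_rot: [-179.7, -0.1, 94.4]
force: [-9.9, 3.2, 10.7]
grip_width: 0.0354
```

Run:
```python
from h import *
st()
T=wpose();p,d=env.read_camera("wrist");im=p[:,:,::-1];np.save("pics/T12.npy",T);cv2.imwrite("pics/w12.png",im)
cv2.imwrite("pics/w12c.png",cv2.resize(im[50:240,380:560],None,fx=3,fy=3,interpolation=cv2.INTER_CUBIC))
```

```text
t 15.6 p [0.6762 0.0815 0.4953] r [-1.797e+02 -1.000e-01  9.440e+01] F [-9.9  3.2 10.7] M [ 0.68  2.48 -0.04] w 0.0354
```

View pics/w12c.png

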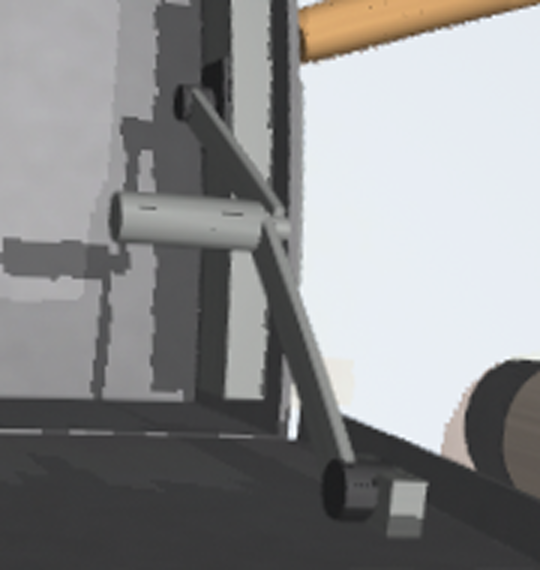

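Call:
carry_out(increments=[[0.002, 0.0002, 0.001, 0, 1], [0.004, 0.0003, 0.001, 0, 1], [0.006, 0.0004, 0.001, 0, 1]])

```text
time_s: 15.95
tool_pos: [0.6816, 0.0819, 0.495]
tool_rot: [-179.5, -0.1, 94.4]
force: [-12.9, 2.7, 8.1]
grip_width: 0.0351
```

Call:
carry_out(increments=[[0.001, 0.0001, 0, 0, 1], [0.002, 0.0002, -0.0002, 0, 1]])

```text
time_s: 16.15
tool_pos: [0.6829, 0.082, 0.4949]
tool_rot: [-179.3, -0.2, 94.4]
force: [-16.9, 2.0, 10.9]
grip_width: 0.0356
```

Run:
```python
from h import *
st()
T=wpose();p,d=env.read_camera("wrist");im=p[:,:,::-1];np.save("pics/T13.npy",T);cv2.imwrite("pics/w13.png",im)
cv2.imwrite("pics/w13c.png",cv2.resize(im[50:240,380:560],None,fx=3,fy=3,interpolation=cv2.INTER_CUBIC))
```

```text
t 16.15 p [0.6829 0.082  0.4949] r [-179.3   -0.2   94.4] F [-16.9   2.   10.9] M [0.57 3.95 0.02] w 0.0356
```

View pics/w13c.png

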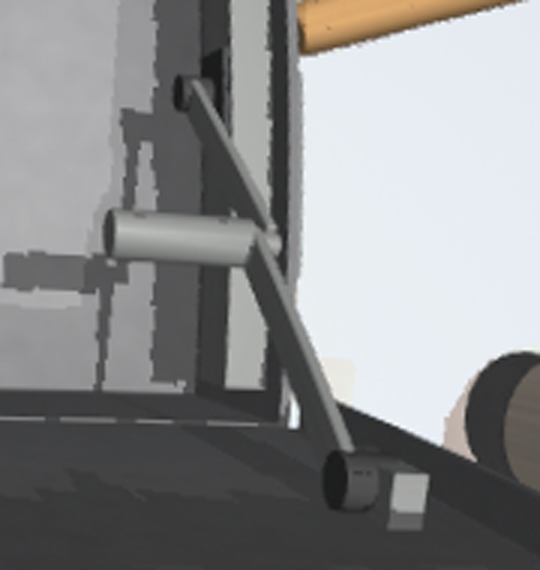

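At end of travel again. Release and go up and forward to look at the knee.

Call:
carry_out(increments=[[-0.0015, 0, 0.001, 0, 1], [-0.002, 0, 0.001, 0, 1], [-0.002, 0, 0.001, 0, -0.3], [-0.002, 0, 0.001, 0, -0.3], [-0.002, 0, 0.001, 0, -0.3], [-0.002, 0, 0.02, 0, -0.3], [-0.002, 0, 0.05, 0, -0.3], [-0.02, 0.02, 0.08, 0, -0.3], [-0.06, 0.04, 0.08, 0, 0.4], [-0.1, 0.06, 0.08, 0, 1], [-0.13, 0.08, 0.08, 0, 1], [-0.16, 0.09, 0.06, 0, 1], [-0.19, 0.1, 0.03, 0, 1], [-0.2, 0.1, 0.0, 0, 1], [-0.2, 0.1, 0.0, 0, 1]])

```text
time_s: 17.7
tool_pos: [0.4836, 0.1813, 0.4907]
tool_rot: [-179.6, 0.1, 94.5]
force: [0.6, -0.2, 0.3]
grip_width: 0.0086
```

Run:
```python
from h import *
st()
T=wpose();p,d=env.read_camera("wrist");im=p[:,:,::-1];np.save("pics/T14.npy",T);cv2.imwrite("pics/w14.png",im);np.save("pics/w14d.npy",d)
```

```text
t 17.7 p [0.4836 0.1813 0.4907] r [-1.796e+02  1.000e-01  9.450e+01] F [ 0.6 -0.2  0.3] M [0.01 0.   0.06] w 0.0086
```

View pics/w14.png

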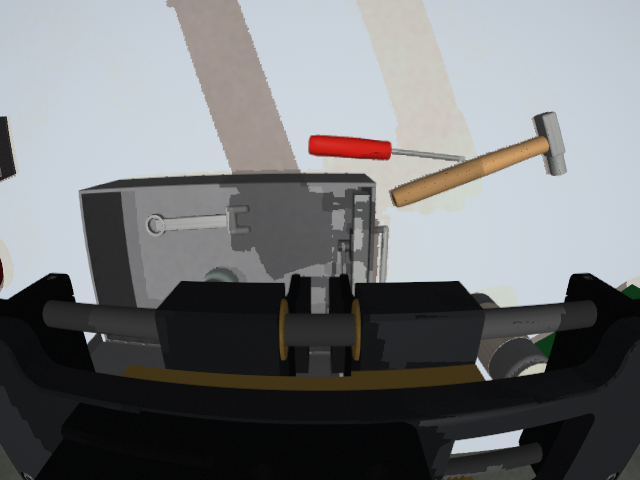

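Run:
```python
from h import *
T=np.load("pics/T13.npy")
for uv,y in [((440,129),.110),((417,127),.087),((464,131),.133)]: print(onplane(*wray(T,*uv),y))
T=np.load("pics/T9.npy")
print("locked",onplane(*wray(T,447,132),.110),onplane(*wray(T,424,131),.087))
p=HI+CX*-.067+CY*.11+[0,0,.051];print(p,proj("top",p),wproj(np.load("pics/T14.npy"),p))
p,d=env.read_camera("top");cv2.imwrite("pics/t15.png",p[:,:,::-1]);np.save("pics/t15d.npy",d)
```

```text
[-0.0663  0.0457]
[-0.0666  0.0504]
[-0.066   0.0473]
locked [-0.1164  0.0587] [-0.116   0.0666]
[0.5863563 0.1856024 0.155    ] [234.03115739 221.44437162] (np.float64(314.5340395987689), np.float64(327.9966106027997))
```

View pics/t15.png

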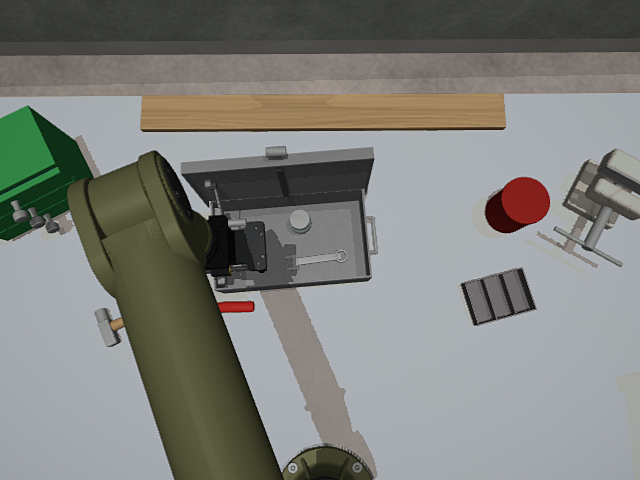

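Run:
```python
from h import *
im=cv2.imread("pics/t15.png");cv2.imwrite("pics/t15c.png",cv2.resize(im[150:300,180:310],None,fx=4,fy=4,interpolation=cv2.INTER_CUBIC))
```

```text
(no output)
```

View pics/t15c.png

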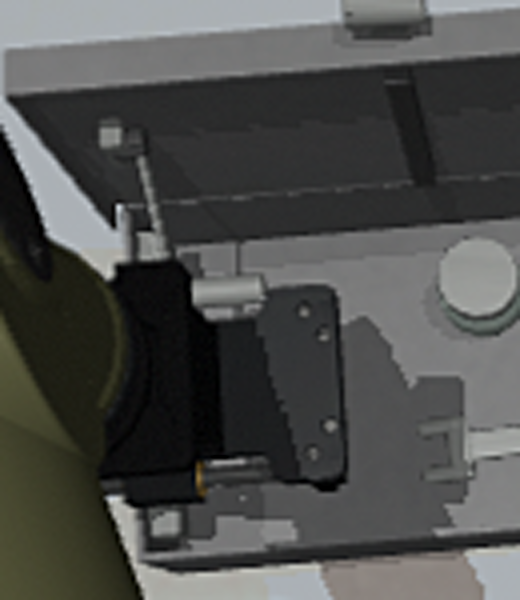

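Top crop shows the roller's right end at full-image ≈(246,224), agreeing with the wrist estimate: knee ≈ 68 mm in front of the hinge line, ≈49 mm above hinge. Go in front of it with closed fingers.

Call:
carry_out(increments=[[0.02, 0, -0.03, 0, 1], [0.04, -0.002, -0.065, 0, 1], [0.058, -0.004, -0.1, 0, 1], [0.058, -0.004, -0.13, 0, 1], [0.058, -0.004, -0.16, 0, 1], [0.058, -0.004, -0.174, 0, 1], [0.058, -0.004, -0.174, 0, 1]])

```text
time_s: 18.5
tool_pos: [0.5445, 0.1769, 0.3197]
tool_rot: [-179.9, 0.1, 94.3]
force: [-0.5, 0.7, -0.1]
grip_width: 0.0003
```

Run:
```python
from h import *
st()
T=wpose();p,d=env.read_camera("wrist");cv2.imwrite("pics/w16.png",p[:,:,::-1])
p,d=env.read_camera("top");im=p[:,:,::-1];cv2.imwrite("pics/t16.png",cv2.resize(im[130:300,160:330],None,fx=3.4,fy=3.4,interpolation=cv2.INTER_CUBIC))
```

```text
t 18.5 p [0.5445 0.1769 0.3197] r [-1.799e+02  1.000e-01  9.430e+01] F [-0.5  0.7 -0.1] M [0.05 0.01 0.03] w 0.0003
```

View pics/w16.png

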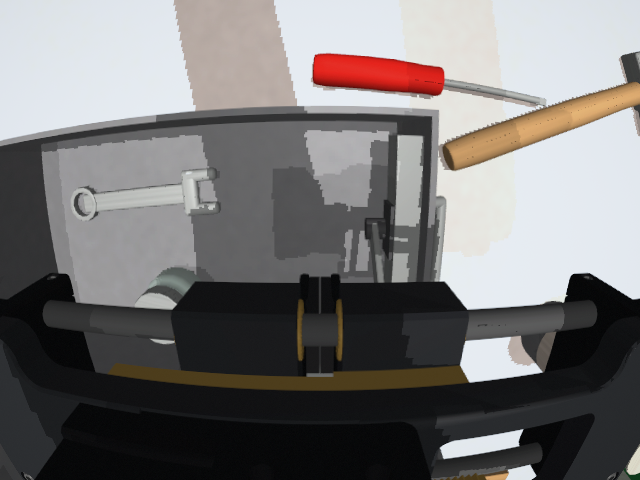

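View pics/t16.png

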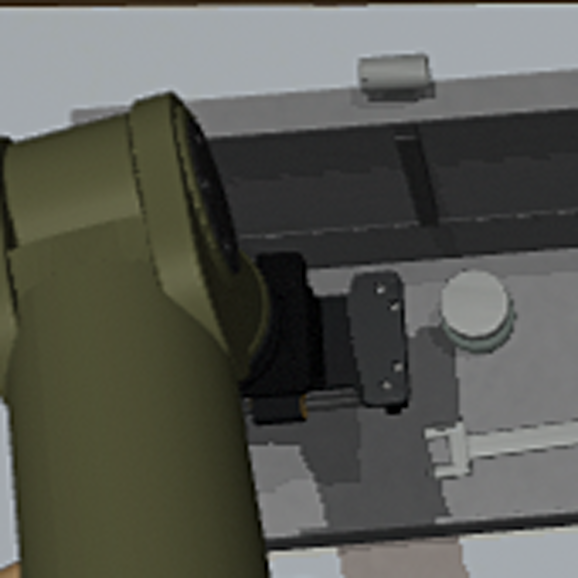

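Run:
```python
from h import *
st()
p,d=env.read_camera("top")
for u,v in [(190,160),(165,175),(205,165),(212,160),(225,195),(230,215),(200,200),(235,230)]:
    print((u,v),np.round(ondep("top",u,v,d[v,u]),3))
```

```text
t 18.6 p [0.545  0.1772 0.3222] r [179.8  -0.   94.3] F [-0.9  0.6  1.2] M [ 0.03 -0.06 -0.03] w 0.0003
(190, 160) [ 0.776  0.328 -0.001]
(165, 175) [0.564 0.202 0.54 ]
(205, 165) [0.575 0.149 0.547]
(212, 160) [0.59  0.147 0.522]
(225, 195) [0.543 0.129 0.518]
(230, 215) [0.54  0.142 0.414]
(200, 200) [0.525 0.15  0.561]
(235, 230) [0.527 0.145 0.358]
```

Call:
carry_out(increments=[[0, 0, -0.005, 0, 1], [0.006, 0.0005, -0.005, 0, 1], [0.012, 0.0009, -0.005, 0, 1], [0.017, 0.0013, -0.005, 0, 1], [0.017, 0.0013, -0.005, 0, 1]])

```text
time_s: 19.15
tool_pos: [0.5615, 0.1786, 0.3155]
tool_rot: [180.0, 0.0, 94.3]
force: [0.9, -1.4, 0.4]
grip_width: 0.0004
```

Call:
carry_out(increments=[[0.002, 0.0002, 0, 0, 1], [0.003, 0.0002, 0, 0, 1]])

```text
time_s: 19.35
tool_pos: [0.5638, 0.1788, 0.3153]
tool_rot: [-180.0, -0.0, 94.4]
force: [0.2, 0.7, 0.8]
grip_width: 0.0007
```

Call:
carry_out(increments=[[0.002, 0.0002, 0, 0, 1], [0.003, 0.0002, 0, 0, 1]])

```text
time_s: 19.55
tool_pos: [0.5668, 0.179, 0.3154]
tool_rot: [180.0, -0.0, 94.4]
force: [0.3, -0.1, -0.1]
grip_width: 0.0005
```

Call:
carry_out(increments=[[0.0015, 0.0001, 0, 0, 1], [0.003, 0.0002, 0, 0, 1], [0.003, 0.0002, 0, 0, 1]])

```text
time_s: 19.85
tool_pos: [0.5696, 0.1792, 0.3152]
tool_rot: [-180.0, 0.0, 94.3]
force: [-1.0, 0.1, 0.2]
grip_width: 0.0003
```

Call:
carry_out(increments=[[0.0015, 0.0001, 0, 0, 1], [0.003, 0.0002, 0, 0, 1], [0.003, 0.0002, 0, 0, 1]])

```text
time_s: 20.15
tool_pos: [0.5723, 0.1794, 0.315]
tool_rot: [-179.9, 0.0, 94.4]
force: [-1.7, -0.2, 1.1]
grip_width: 0.0003
```

Call:
carry_out(increments=[[0.001, 0.0001, 0, 0, 1], [0.002, 0.0002, 0, 0, 1], [0.002, 0.0002, 0, 0, 1]])

```text
time_s: 20.45
tool_pos: [0.5742, 0.1796, 0.315]
tool_rot: [-179.9, 0.0, 94.4]
force: [-4.2, 0.5, 0.4]
grip_width: 0.0004
```

Contact. Continue in small steps.

Call:
carry_out(increments=[[0.001, 0.0001, 0, 0, 1], [0.002, 0.0002, 0, 0, 1]])

```text
time_s: 20.65
tool_pos: [0.5759, 0.1797, 0.3148]
tool_rot: [-179.8, 0.0, 94.4]
force: [-6.6, -0.4, -0.2]
grip_width: 0.0001
```

Call:
carry_out(increments=[[0.001, 0.0001, 0, 0, 1], [0.002, 0.0002, 0, 0, 1]])

```text
time_s: 20.85
tool_pos: [0.5774, 0.1799, 0.3145]
tool_rot: [-179.7, 0.0, 94.4]
force: [-8.5, -0.3, -0.4]
grip_width: 0.0003
```

Call:
carry_out(increments=[[0.001, 0.0001, 0, 0, 1], [0.002, 0.0002, 0, 0, 1]])

```text
time_s: 21.05
tool_pos: [0.5789, 0.1801, 0.3141]
tool_rot: [-179.6, 0.0, 94.4]
force: [-9.8, -1.6, 0.2]
grip_width: 0.0005
```

Near 10 N: stop and look rather than force it.

Call:
carry_out(increments=[[-0.004, -0.0003, 0, 0, 1], [-0.02, -0.0015, 0, 0, 1], [-0.05, -0.004, 0.02, 0, 1], [-0.07, -0.005, 0.06, 0, 1], [-0.08, -0.04, 0.1, 0, 1], [-0.07, -0.08, 0.14, 0, 1], [-0.04, -0.1, 0.18, 0, 1], [-0.0, -0.1, 0.2, 0, 1], [0.02, -0.1, 0.2, 0, 1], [0.02, -0.1, 0.2, 0, 1]])

```text
time_s: 22.05
tool_pos: [0.6037, 0.0797, 0.5164]
tool_rot: [179.6, 0.1, 94.2]
force: [-0.2, 0.6, -0.9]
grip_width: 0.0002
```

Run:
```python
from h import *
st()
T=wpose();p,d=env.read_camera("wrist");cv2.imwrite("pics/w17.png",p[:,:,::-1]);np.save("pics/T17.npy",T)
p,d=env.read_camera("top");im=p[:,:,::-1];cv2.imwrite("pics/t17f.png",im);cv2.imwrite("pics/t17.png",cv2.resize(im[130:300,160:330],None,fx=3.4,fy=3.4,interpolation=cv2.INTER_CUBIC))
```

```text
t 22.05 p [0.6037 0.0797 0.5164] r [1.796e+02 1.000e-01 9.420e+01] F [-0.2  0.6 -0.9] M [ 0.04  0.01 -0.01] w 0.0002
```

View pics/w17.png

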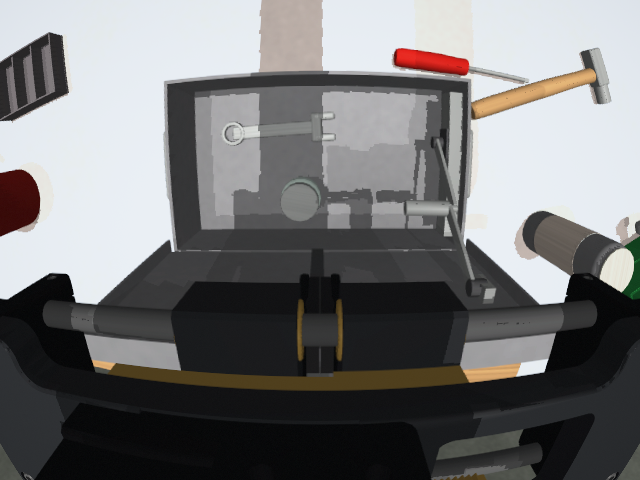

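View pics/t17.png

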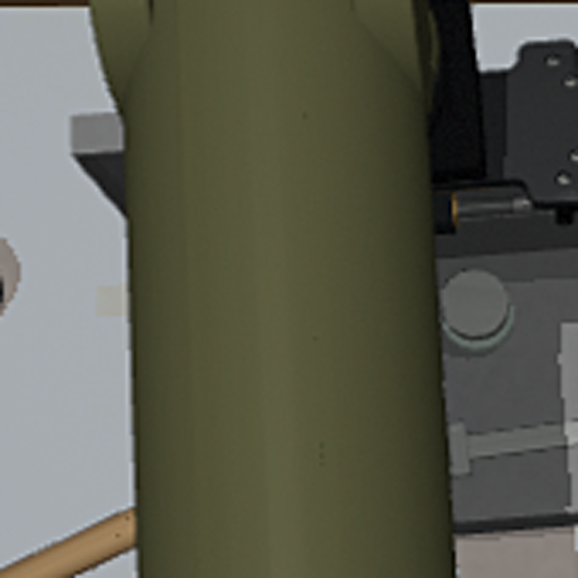

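Run:
```python
from h import *
im=cv2.imread("pics/w17.png");cv2.imwrite("pics/w17c.png",cv2.resize(im[120:310,390:510],None,fx=3.5,fy=3.1,interpolation=cv2.INTER_CUBIC))
```

```text
(no output)
```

View pics/w17c.png

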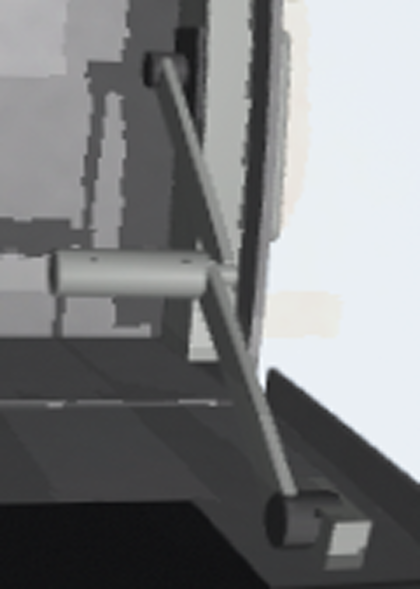

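```bash
cat > knee.py <<'E'
from h import *
def knee(T,f,k,e,yf=.124,ye=.122,verb=1):
    F=onplane(*wray(T,*f),yf);K=onplane(*wray(T,*k),.087);E=onplane(*wray(T,*e),ye)
    a=np.array([-.125,-.035]);
    v1=K-F;v2=E-K;ang=np.arctan2(v1[0]*v2[1]-v1[1]*v2[0],v1@v2)
    print("F",F,"K",K,"E",E,"L1 %.3f L2 %.3f chord %.3f"%(np.hypot(*v1),np.hypot(*v2),np.hypot(*(E-F))),"ang(cross) %.2f"%ang, "lid eye ang %.3f"%np.arctan2(E[1],-E[0]))
E
python3 - <<'E'
from knee import *
for yf,ye in [(.124,.122),(.120,.120),(.13,.128)]:
  for f,P in [("T3",((441,77.7),(417,124.7),(492.3,207.3))),("T13",((440.7,81),(416.7,127.7),(492.3,210))),("T12",((440.7,84),(419,122.3),(492.3,213.5))),("T6",((441.3,81.7),(420.2,117),(492.6,211))),("T17",((433.4,142.6),(405.7,207.7),(470,287.7)))]:
    knee(np.load(f"pics/{f}.npy"),*P,yf,ye)
E
```

```text
F [-0.1185  0.0045] K [-0.0664  0.0496] E [-0.01    0.1361] L1 0.069 L2 0.103 chord 0.171 ang(cross) 0.28 lid eye ang 1.497
F [-0.1177  0.0048] K [-0.066   0.0495] E [-0.0096  0.1361] L1 0.068 L2 0.103 chord 0.170 ang(cross) 0.28 lid eye ang 1.500
F [-0.1189  0.0041] K [-0.0751  0.0564] E [-0.0123  0.1367] L1 0.068 L2 0.102 chord 0.170 ang(cross) 0.03 lid eye ang 1.481
F [-0.1188  0.0041] K [-0.0782  0.0589] E [-0.0139  0.1372] L1 0.068 L2 0.101 chord 0.169 ang(cross) -0.05 lid eye ang 1.470
F [-0.1253  0.008 ] K [-0.0623  0.0467] E [-0.0182  0.1398] L1 0.074 L2 0.103 chord 0.170 ang(cross) 0.58 lid eye ang 1.441
F [-0.1164  0.0165] K [-0.0664  0.0496] E [-0.0107  0.14  ] L1 0.060 L2 0.106 chord 0.163 ang(cross) 0.43 lid eye ang 1.495
F [-0.1156  0.0168] K [-0.066   0.0495] E [-0.0103  0.14  ] L1 0.059 L2 0.106 chord 0.162 ang(cross) 0.44 lid eye ang 1.497
F [-0.1169  0.016 ] K [-0.0751  0.0564] E [-0.013   0.1406] L1 0.058 L2 0.105 chord 0.162 ang(cross) 0.17 lid eye ang 1.479
F [-0.117  0.016] K [-0.0782  0.0589] E [-0.0148  0.141 ] L1 0.058 L2 0.104 chord 0.161 ang(cross) 0.08 lid eye ang 1.466
F [-0.1255  0.0209] K [-0.0623  0.0467] E [-0.0201  0.1441] L1 0.068 L2 0.106 chord 0.162 ang(cross) 0.77 lid eye ang 1.432
F [-0.1217 -0.0134] K [-0.0664  0.0496] E [-0.0078  0.1244] L1 0.084 L2 0.095 chord 0.179 ang(cross) 0.06 lid eye ang 1.508
F [-0.1209 -0.0131] K [-0.066   0.0495] E [-0.0074  0.1244] L1 0.083 L2 0.095 chord 0.178 ang(cross) 0.06 lid eye ang 1.511
F [-0.1218 -0.0138] K [-0.0751  0.0564] E [-0.0099  0.1251] L1 0.084 L2 0.095 chord 0.178 ang(cross) -0.17 lid eye ang 1.492
F [-0.1216 -0.0139] K [-0.0782  0.0589] E [-0.0115  0.1255] L1 0.085 L2 0.094 chord 0.178 ang(cross) -0.25 lid eye ang 1.479
F [-0.1249 -0.0113] K [-0.0623  0.0467] E [-0.0124  0.1269] L1 0.085 L2 0.094 chord 0.178 ang(cross) 0.27 lid eye ang 1.473
```

Knee is at about straight (roller (-62, +47) mm from hinge line; lower-link tilt 0.56 rad). Computation shows the gripper body's rear edge likely touched the upper link at the end, which explains the climbing force. I'll use the opened left finger instead, so the body stays to the right of the link.

Call:
carry_out(increments=[[-0.03, 0.008, -0.0, 0, -1], [-0.06, 0.016, -0.02, 0, -1], [-0.07, 0.028, -0.05, 0, -1], [-0.07, 0.028, -0.09, 0, -1], [-0.07, 0.028, -0.13, 0, -1], [-0.06, 0.028, -0.165, 0, -1], [-0.05, 0.028, -0.189, 0, -1], [-0.05, 0.028, -0.189, 0, -1], [-0.05, 0.028, -0.189, 0, -1]])

```text
time_s: 23.05
tool_pos: [0.5501, 0.1083, 0.3268]
tool_rot: [180.0, -0.0, 94.4]
force: [0.0, 0.3, -0.1]
grip_width: 0.0642
```

Run:
```python
from h import *
st()
o=env.get_obs()["tool_pos"]-HI;print(o@CX,o@CY)
T=wpose();p,d=env.read_camera("wrist");cv2.imwrite("pics/w18.png",p[:,:,::-1]);np.save("pics/T18.npy",T)
```

```text
t 23.05 p [0.5501 0.1083 0.3268] r [180.   -0.   94.4] F [ 0.   0.3 -0.1] M [ 0.02  0.02 -0.01] w 0.0642
-0.10897681220293831 0.035627326663724555
```

View pics/w18.png

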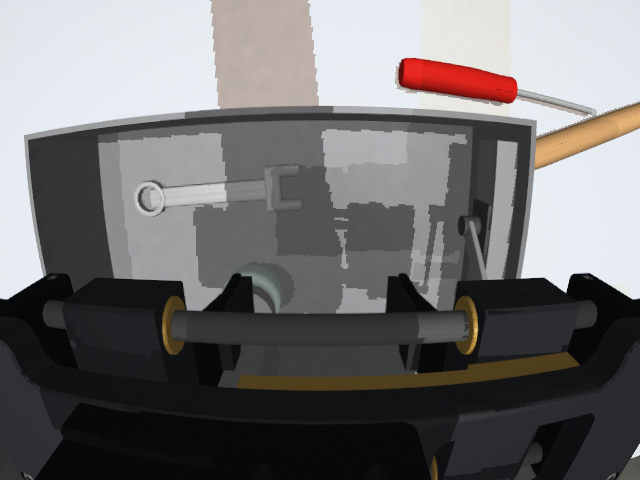

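Call:
carry_out(increments=[[0, 0, 0, 0, -1], [0, 0, 0, 0, -1], [0.006, 0.0005, 0, 0, -1], [0.012, 0.0009, 0, 0, -1], [0.018, 0.0014, 0, 0, -1], [0.024, 0.0018, 0, 0, -1], [0.024, 0.0018, 0, 0, -1]])

```text
time_s: 23.8
tool_pos: [0.5755, 0.11, 0.3262]
tool_rot: [180.0, 0.0, 94.3]
force: [-1.2, -0.3, -0.7]
grip_width: 0.087
```

Call:
carry_out(increments=[[0.002, 0.0002, 0, 0, -1], [0.003, 0.0002, 0, 0, -1]])

```text
time_s: 24.0
tool_pos: [0.5777, 0.1102, 0.3262]
tool_rot: [-180.0, 0.0, 94.3]
force: [-0.4, -0.9, -0.2]
grip_width: 0.0869
```

Call:
carry_out(increments=[[0.0015, 0.0001, -0.001, 0, -1], [0.003, 0.0002, -0.0015, 0, -1]])

```text
time_s: 24.2
tool_pos: [0.5806, 0.1104, 0.3248]
tool_rot: [-180.0, -0.0, 94.4]
force: [-0.2, 0.2, 0.5]
grip_width: 0.0875
```

Run:
```python
from h import *
st()
o=env.get_obs()["tool_pos"]-HI;print(o@CX,o@CY)
```

```text
t 24.2 p [0.5806 0.1104 0.3248] r [-180.    -0.    94.4] F [-0.2  0.2  0.5] M [-0.04  0.07  0.05] w 0.0875
-0.07838748018016346 0.035454943462657436
```

Call:
carry_out(increments=[[0.0015, 0.0001, 0, 0, -1], [0.002, 0.0002, -0.001, 0, -1]])

```text
time_s: 24.4
tool_pos: [0.5827, 0.1103, 0.3239]
tool_rot: [-180.0, 0.0, 94.3]
force: [-0.6, -1.8, 0.5]
grip_width: 0.0867
```

Call:
carry_out(increments=[[0.0015, 0.0001, 0, 0, -1], [0.002, 0.0002, -0.001, 0, -1]])

```text
time_s: 24.6
tool_pos: [0.5848, 0.11, 0.3229]
tool_rot: [-180.0, 0.1, 94.3]
force: [-2.3, -3.0, 0.7]
grip_width: 0.0872
```

Call:
carry_out(increments=[[0.0015, 0.0001, 0, 0, -1], [0.002, 0.0002, -0.001, 0, -1]])

```text
time_s: 24.8
tool_pos: [0.5868, 0.1102, 0.322]
tool_rot: [-180.0, 0.1, 94.3]
force: [-1.8, -5.5, 3.5]
grip_width: 0.087
```

Run:
```python
from h import *
st()
o=env.get_obs()["tool_pos"]-HI;print(o@CX,o@CY)
```

```text
t 24.8 p [0.5868 0.1102 0.322 ] r [-1.80e+02  1.00e-01  9.43e+01] F [-1.8 -5.5  3.5] M [-0.78  0.43  0.09] w 0.087
-0.07226286229334047 0.03476223207002702
```

Sideways force: the fingertip is scraping the roller's end face (moment arm ≈0.17 m). Back off, shift left 8 mm and spin 6° for link clearance.

Call:
carry_out(increments=[[-0.004, -0.001, 0, 0, -1], [-0.015, -0.001, 0.002, 0, -1], [-0.025, -0.001, 0.004, 2, -1], [-0.025, 0.004, 0.004, 6, -1], [-0.025, 0.006, 0.004, 6, -1], [-0.015, 0.007, 0.004, 6, -1], [-0.008, 0.0075, 0.004, 6, -1], [-0.008, 0.0075, 0.004, 6, -1]])

```text
time_s: 25.6
tool_pos: [0.5796, 0.1189, 0.3257]
tool_rot: [180.0, 0.0, 100.3]
force: [0.0, -0.1, 0.2]
grip_width: 0.0867
```

Run:
```python
from h import *
st()
o=env.get_obs()["tool_pos"]-HI;print(o@CX,o@CY)
```

```text
t 25.6 p [0.5796 0.1189 0.3257] r [180.    0.  100.3] F [ 0.  -0.1  0.2] M [ 0.    0.06 -0.  ] w 0.0867
-0.07878582602956304 0.04398884360207063
```

Call:
carry_out(increments=[[0.0015, 0.0001, 0, 0, -1], [0.003, 0.0002, 0, 0, -1]])

```text
time_s: 25.8
tool_pos: [0.582, 0.1183, 0.3258]
tool_rot: [180.0, 0.0, 100.3]
force: [0.0, -0.3, -0.1]
grip_width: 0.0873
```

Call:
carry_out(increments=[[0.0015, 0.0001, 0, 0, -1], [0.003, 0.0002, 0, 0, -1]])

```text
time_s: 26.0
tool_pos: [0.5848, 0.1187, 0.3259]
tool_rot: [180.0, -0.0, 100.3]
force: [-0.1, -0.0, 0.1]
grip_width: 0.0869
```

Call:
carry_out(increments=[[0.001, 0.0001, 0, 0, -1], [0.002, 0.0002, -0.001, 0, -1]])

```text
time_s: 26.2
tool_pos: [0.5866, 0.1189, 0.325]
tool_rot: [-180.0, -0.0, 100.3]
force: [-0.5, 0.1, 1.5]
grip_width: 0.0871
```

Call:
carry_out(increments=[[0.001, 0.0001, 0, 0, -1], [0.002, 0.0002, -0.001, 0, -1]])

```text
time_s: 26.4
tool_pos: [0.5884, 0.1191, 0.3238]
tool_rot: [-179.9, -0.0, 100.4]
force: [-3.9, -0.9, 2.9]
grip_width: 0.0869
```

Run:
```python
from h import *
st()
o=env.get_obs()["tool_pos"]-HI;print(o@CX,o@CY)
```

```text
t 26.4 p [0.5884 0.1191 0.3238] r [-179.9   -0.   100.4] F [-3.9 -0.9  2.9] M [-0.11  0.83  0.21] w 0.0869
-0.07002335807829872 0.04357313222651646
```

Call:
carry_out(increments=[[0.001, 0.0001, -0.0007, 0, -1], [0.002, 0.0002, -0.0014, 0, -1]])

```text
time_s: 26.6
tool_pos: [0.59, 0.1193, 0.3223]
tool_rot: [-179.8, -0.0, 100.4]
force: [-5.5, -1.4, 2.8]
grip_width: 0.0871
```

Call:
carry_out(increments=[[0.001, 0.0001, -0.0007, 0, -1], [0.002, 0.0002, -0.0014, 0, -1]])

```text
time_s: 26.8
tool_pos: [0.5917, 0.1194, 0.3207]
tool_rot: [-179.8, -0.0, 100.4]
force: [-6.7, -2.1, 4.2]
grip_width: 0.0868
```

Run:
```python
from h import *
st()
o=env.get_obs()["tool_pos"]-HI;print(o@CX,o@CY)
```

```text
t 26.8 p [0.5917 0.1194 0.3207] r [-179.8   -0.   100.4] F [-6.7 -2.1  4.2] M [-0.25  1.67  0.4 ] w 0.0868
-0.06667075665819669 0.043619531127008
```

Total ≈8 N along the knee's path. Back off and look.

Call:
carry_out(increments=[[-0.006, 0, 0.001, 0, -1], [-0.025, 0, 0.003, 0, -1], [-0.05, -0.01, 0.03, -2, -1], [-0.05, -0.02, 0.08, -4, -0.6], [-0.04, -0.03, 0.12, -6, -0.3], [-0.01, -0.035, 0.16, -6, -0.3], [0.012, -0.04, 0.195, -6, -0.3], [0.012, -0.04, 0.195, -6, -0.3], [0.012, -0.04, 0.195, -6, -0.3]])

```text
time_s: 27.7
tool_pos: [0.6053, 0.0796, 0.5165]
tool_rot: [179.8, -0.0, 94.3]
force: [0.9, 0.1, -0.0]
grip_width: 0.0575
```

Run:
```python
from h import *
st()
T=wpose();p,d=env.read_camera("wrist");im=p[:,:,::-1];cv2.imwrite("pics/w19.png",im);np.save("pics/T19.npy",T)
P=HI-.0623*CX+.087*CY+[0,0,.0467];print(wproj(T,P))
cv2.imwrite("pics/w19c.png",cv2.resize(im[120:310,390:510],None,fx=3.5,fy=3.1,interpolation=cv2.INTER_CUBIC))
```

```text
t 27.7 p [0.6053 0.0796 0.5165] r [179.8  -0.   94.3] F [ 0.9  0.1 -0. ] M [-0.    0.04  0.04] w 0.0575
(np.float64(404.92130209461874), np.float64(207.48728908209998))
```

View pics/w19c.png

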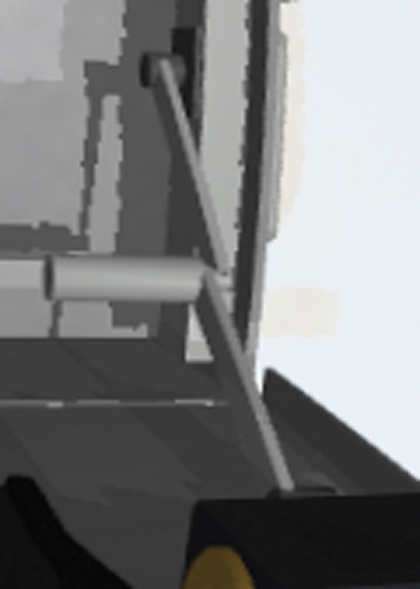

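Run:
```python
from h import *
for f,uv in [("T3",(417,124.7)),("T5",(416.5,125)),("T13",(416.7,127.7)),("T17",(405.7,207.7)),("T19",(403.7,209.7)),("T12",(419,122.3)),("T6",(420.2,117)),("T9",(424,131))]:
    T=np.load(f"pics/{f}.npy");o,d=wray(T,*uv)
    # intersect ray (in plane y=.087) constrained on arc |K-F|=.096, F=(xf,-.035): report K for plane and arc phi for xf
    K=onplane(o,d,.087); 
    out=[]
    for xf in (-.110,-.114,-.118):
        # best arc phi: minimise pixel error
        ph=np.linspace(-.3,1.2,1501)
        e=[np.hypot(*(np.array(wproj(T,HI+CX*(xf+.096*np.sin(a))+CY*.087+[0,0,-.035+.096*np.cos(a)]))-uv)) for a in ph]
        i=int(np.argmin(e));out.append((round(ph[i],3),round(e[i],1)))
    print(f,K,out)
```

```text
Traceback (most recent call last):
  File "h.py", line 20, in wproj
    K=np.array(env.get_calibration("wrist")["K"]);q=T[:3,:3].T@(np.array(p)-T[:3,3]);n=np.linalg.norm(q[:2]);a=np.arctan2(n,q[2])
               ~~~~~~~~~~~~~~~~~~~^^^^^^^^^
ValueError: time passes only in moves, steps and waits
```

```bash
cat >> h.py <<'E'
_K=np.array(env.get_calibration("wrist")["K"])
def wproj(T,p):
    q=T[:3,:3].T@(np.array(p)-T[:3,3]);n=np.linalg.norm(q[:2]);a=np.arctan2(n,q[2])
    return _K[0,2]+_K[0,0]*a*q[0]/n,_K[1,2]+_K[1,1]*a*q[1]/n
def wray(T,u,v):
    x=(u-_K[0,2])/_K[0,0];y=(v-_K[1,2])/_K[1,1];r=np.hypot(x,y)+1e-9
    return T[:3,3],T[:3,:3]@np.array([x/r*np.sin(r),y/r*np.sin(r),np.cos(r)])
E
python3 - <<'E'
from h import *
for f,uv in [("T3",(417,124.7)),("T13",(416.7,127.7)),("T17",(405.7,207.7)),("T19",(403.7,209.7)),("T12",(419,122.3)),("T6",(420.2,117)),("T9",(424,131))]:
    T=np.load(f"pics/{f}.npy");o,d=wray(T,*uv)
    K=onplane(o,d,.087);out=[]
    for xf in (-.110,-.114,-.118,-.122):
        ph=np.linspace(-.3,1.2,301)
        e=[np.hypot(*(np.array(wproj(T,HI+CX*(xf+.096*np.sin(a))+CY*.087+[0,0,-.035+.096*np.cos(a)]))-uv)) for a in ph]
        i=int(np.argmin(e));out.append((round(ph[i],3),round(e[i],1)))
    print(f,K,out)
E
```

```text
T3 [-0.0664  0.0496] [(np.float64(0.47), np.float64(0.3)), (np.float64(0.52), np.float64(0.4)), (np.float64(0.565), np.float64(1.0)), (np.float64(0.61), np.float64(1.8))]
T13 [-0.066   0.0495] [(np.float64(0.475), np.float64(0.3)), (np.float64(0.52), np.float64(0.4)), (np.float64(0.57), np.float64(1.1)), (np.float64(0.615), np.float64(1.8))]
T17 [-0.0623  0.0467] [(np.float64(0.515), np.float64(0.4)), (np.float64(0.57), np.float64(0.2)), (np.float64(0.625), np.float64(1.0)), (np.float64(0.685), np.float64(1.8))]
T19 [-0.0592  0.042 ] [(np.float64(0.55), np.float64(1.2)), (np.float64(0.605), np.float64(0.5)), (np.float64(0.66), np.float64(0.3)), (np.float64(0.725), np.float64(1.2))]
T12 [-0.0751  0.0564] [(np.float64(0.37), np.float64(0.6)), (np.float64(0.415), np.float64(1.1)), (np.float64(0.46), np.float64(1.6)), (np.float64(0.505), np.float64(2.2))]
T6 [-0.0782  0.0589] [(np.float64(0.335), np.float64(1.0)), (np.float64(0.38), np.float64(1.5)), (np.float64(0.425), np.float64(2.0)), (np.float64(0.465), np.float64(2.5))]
T9 [-0.116   0.0666] [(np.float64(-0.06), np.float64(1.9)), (np.float64(-0.02), np.float64(1.8)), (np.float64(0.02), np.float64(1.8)), (np.float64(0.065), np.float64(1.9))]
```

Roller left end has moved to (404,210): the knee stays rearward, estimated −0.1 to −0.3 rad; the 8 N resistance only fits the folded side (dragging the lid). Regrip the tongue, lower a little and check that it folds.

Call:
carry_out(increments=[[0, 0, 0.03, 0, -0.3], [0.03, 0.001, 0.035, 0, -0.3], [0.06, 0.002, 0.035, 0, -0.3], [0.074, 0.002, 0.03, 0, -0.3], [0.074, 0.002, 0.005, 0, -0.3], [0.074, 0.002, -0.0215, 0, -0.3], [0.074, 0.002, -0.0215, 0, -0.3], [0.074, 0.002, -0.0215, 0, 1], [0.074, 0.002, -0.0215, 0, 1], [0.074, 0.002, -0.0215, 0, 1], [0.074, 0.002, -0.0215, 0, 1], [0.074, 0.002, -0.0215, 0, 1]])

```text
time_s: 28.95
tool_pos: [0.6787, 0.082, 0.4961]
tool_rot: [179.9, -0.1, 94.4]
force: [-0.3, 1.9, 4.8]
grip_width: 0.035
```

Run:
```python
from h import *
st()
T=wpose();p,d=env.read_camera("wrist");im=p[:,:,::-1];cv2.imwrite("pics/w20.png",im);np.save("pics/T20.npy",T)
```

```text
t 28.95 p [0.6787 0.082  0.4961] r [ 1.799e+02 -1.000e-01  9.440e+01] F [-0.3  1.9  4.8] M [ 0.23  0.18 -0.03] w 0.035
```

View pics/w20.png

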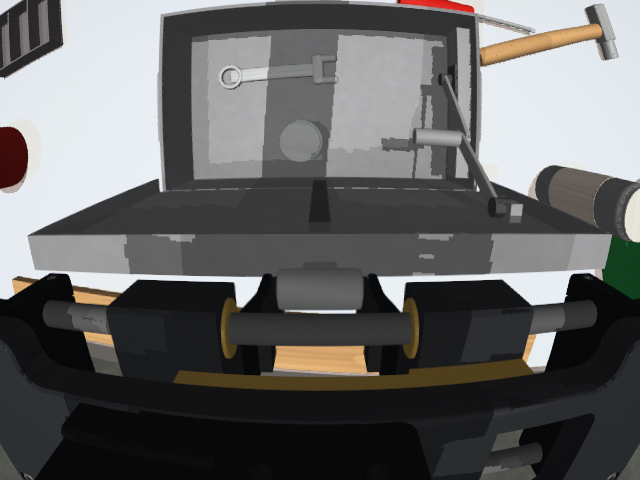

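Compared with w3 at nearly the same pose, the roller is now at (439,137) rather than (442,126): past straight. Lower slowly.

Call:
carry_out(increments=[[-0.003, -0.0002, 0.001, 0, 1], [-0.006, -0.0005, 0.001, 0, 1], [-0.009, -0.0007, 0.001, 0, 1], [-0.012, -0.0009, 0.001, 0, 1]])

```text
time_s: 29.4
tool_pos: [0.6682, 0.0813, 0.4965]
tool_rot: [179.5, -0.0, 94.4]
force: [8.3, 2.4, -0.1]
grip_width: 0.0355
```

Run:
```python
from h import *
st()
T=wpose();p,d=env.read_camera("wrist");im=p[:,:,::-1];cv2.imwrite("pics/w21.png",im[0:300,300:640]);np.save("pics/T21.npy",T)
```

```text
t 29.4 p [0.6682 0.0813 0.4965] r [179.5  -0.   94.4] F [ 8.3  2.4 -0.1] M [ 0.48 -2.05 -0.09] w 0.0355
```

View pics/w21.png

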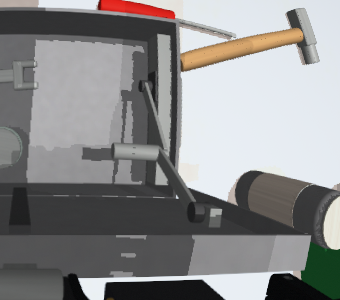

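Folding to the rear (roller at (435,152)). Bring the lid down.

Call:
carry_out(increments=[[-0.0105, -0.0008, -0.0001, 0, 1], [-0.0214, -0.0016, -0.0005, 0, 1], [-0.0326, -0.0025, -0.0017, 0, 1], [-0.0438, -0.0033, -0.0032, 0, 1], [-0.0548, -0.0042, -0.0054, 0, 1], [-0.0657, -0.005, -0.0081, 0, 1], [-0.0765, -0.0058, -0.0114, 0, 1], [-0.0871, -0.0066, -0.0153, 0, 1], [-0.0975, -0.0074, -0.0197, 0, 1], [-0.1077, -0.0081, -0.0245, 0, 1], [-0.1176, -0.0088, -0.0299, 0, 1], [-0.1272, -0.0096, -0.0357, 0, 1]])

```text
time_s: 30.65
tool_pos: [0.5413, 0.0713, 0.4609]
tool_rot: [179.4, -0.0, 94.3]
force: [10.9, 0.9, -2.2]
grip_width: 0.0355
```

Call:
carry_out(increments=[[-0.0093, -0.0007, -0.0064, 0, 1], [-0.0183, -0.0014, -0.0132, 0, 1], [-0.027, -0.002, -0.0205, 0, 1], [-0.0353, -0.0027, -0.0281, 0, 1], [-0.0431, -0.0033, -0.0362, 0, 1], [-0.0506, -0.0039, -0.0446, 0, 1], [-0.0576, -0.0044, -0.0535, 0, 1], [-0.0642, -0.0049, -0.0626, 0, 1], [-0.0703, -0.0053, -0.0721, 0, 1], [-0.076, -0.0058, -0.0818, 0, 1]])

```text
time_s: 31.65
tool_pos: [0.4651, 0.0652, 0.3802]
tool_rot: [179.5, -0.1, 94.3]
force: [4.2, 0.9, 6.5]
grip_width: 0.0349
```

Run:
```python
from h import *
st()
T=wpose();p,d=env.read_camera("wrist");im=p[:,:,::-1];cv2.imwrite("pics/w22.png",im);np.save("pics/T22.npy",T)
```

```text
t 31.65 p [0.4651 0.0652 0.3802] r [ 1.795e+02 -1.000e-01  9.430e+01] F [4.2 0.9 6.5] M [ 0.14 -1.3   0.04] w 0.0349
```

View pics/w22.png

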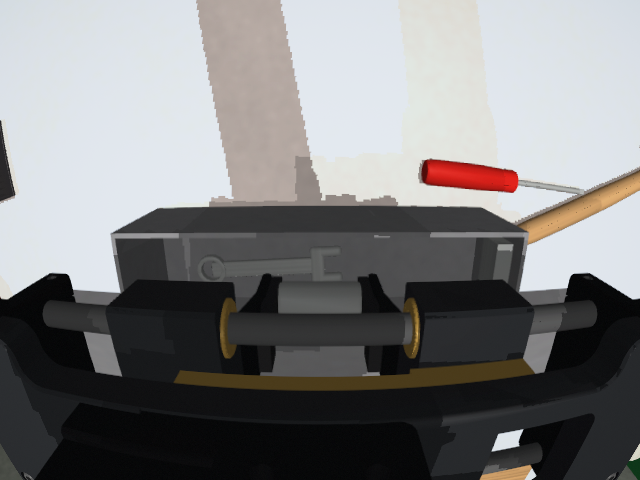

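Call:
carry_out(increments=[[-0.0051, -0.0004, -0.0101, 0, 1], [-0.0098, -0.0007, -0.0204, 0, 1], [-0.0139, -0.001, -0.0309, 0, 1], [-0.0175, -0.0013, -0.0416, 0, 1], [-0.0206, -0.0016, -0.0525, 0, 1], [-0.0231, -0.0018, -0.0635, 0, 1], [-0.025, -0.0019, -0.0746, 0, 1], [-0.0265, -0.002, -0.0858, 0, 1], [-0.027, -0.002, -0.0913, 0, 1], [-0.0273, -0.002, -0.0945, 0, 1]])

```text
time_s: 32.7
tool_pos: [0.4375, 0.0632, 0.2848]
tool_rot: [179.7, -0.0, 94.3]
force: [1.2, 0.0, 6.9]
grip_width: 0.0354
```

Call:
carry_out(increments=[[-0.0001, 0, -0.003, 0, 1], [-0.0001, 0, -0.006, 0, 1], [-0.0002, 0, -0.009, 0, 1]])

```text
time_s: 33.0
tool_pos: [0.4372, 0.0631, 0.276]
tool_rot: [179.7, -0.0, 94.3]
force: [0.1, -0.3, 6.7]
grip_width: 0.0354
```

Call:
carry_out(increments=[[0, 0, -0.002, 0, 1], [0, 0, -0.004, 0, 1]])

```text
time_s: 33.2
tool_pos: [0.4372, 0.0632, 0.2721]
tool_rot: [179.8, -0.0, 94.3]
force: [-3.7, -0.9, 24.3]
grip_width: 0.0361
```

Force jump at z=0.272: lid appears seated. Ease off and check before letting go.

Call:
carry_out(increments=[[0, 0, 0.001, 0, 1], [0, 0, 0.001, 0, 1]])

```text
time_s: 33.4
tool_pos: [0.4371, 0.0632, 0.2722]
tool_rot: [179.7, -0.0, 94.3]
force: [5.6, -0.4, -1.0]
grip_width: 0.0354
```

Run:
```python
from h import *
st()
p,d=env.read_camera("scene");im=p[:,:,::-1];cv2.imwrite("pics/s23.png",cv2.resize(im[170:350,230:450],None,fx=3.3,fy=3.3,interpolation=cv2.INTER_CUBIC))
```

```text
t 33.4 p [0.4371 0.0632 0.2722] r [179.7  -0.   94.3] F [ 5.6 -0.4 -1. ] M [ 0.1  -1.54  0.03] w 0.0354
```

View pics/s23.png

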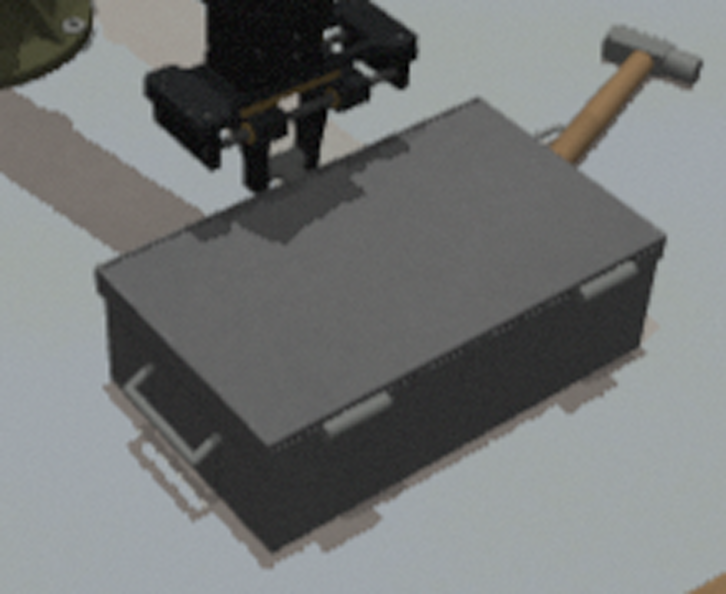

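Call:
carry_out(increments=[[0, 0, 0, 0, -0.3], [0, 0, 0, 0, -0.3], [0, 0, 0, 0, -0.3], [0, 0, 0.03, 0, -0.3], [0, 0, 0.07, 0, -0.3], [0, 0, 0.11, 0, -0.3], [0, 0, 0.14, 0, -0.3], [0, 0, 0.14, 0, -0.3]])

```text
time_s: 34.25
tool_pos: [0.4369, 0.0634, 0.4155]
tool_rot: [179.6, -0.2, 94.3]
force: [1.0, 0.3, -0.2]
grip_width: 0.0566
```

Run:
```python
from h import *
st()
p,d=env.read_camera("scene");im=p[:,:,::-1];a=cv2.imread("pics/scene0.png");cv2.imwrite("pics/s24.png",im)
c=np.hstack([a[190:260,290:380],im[190:260,290:380]]);cv2.imwrite("pics/s24c.png",cv2.resize(c,None,fx=4.4,fy=4.4,interpolation=cv2.INTER_CUBIC))
df=cv2.absdiff(a[:,:,:],im.copy()).max(2)
cv2.imwrite("pics/s24d.png",(df>25).astype(np.uint8)*255)
```

```text
t 34.25 p [0.4369 0.0634 0.4155] r [179.6  -0.2  94.3] F [ 1.   0.3 -0.2] M [-0.03 -0.   -0.01] w 0.0566
```

View pics/s24c.png

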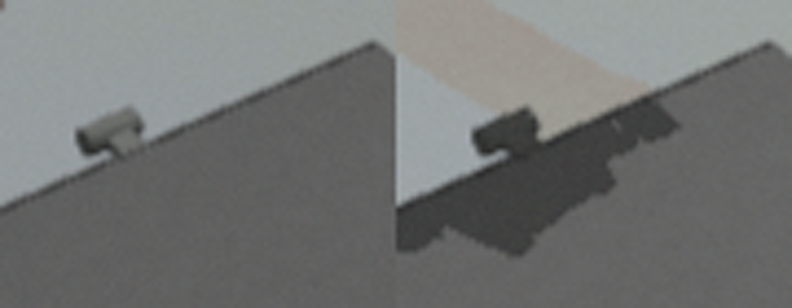

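View pics/s24d.png

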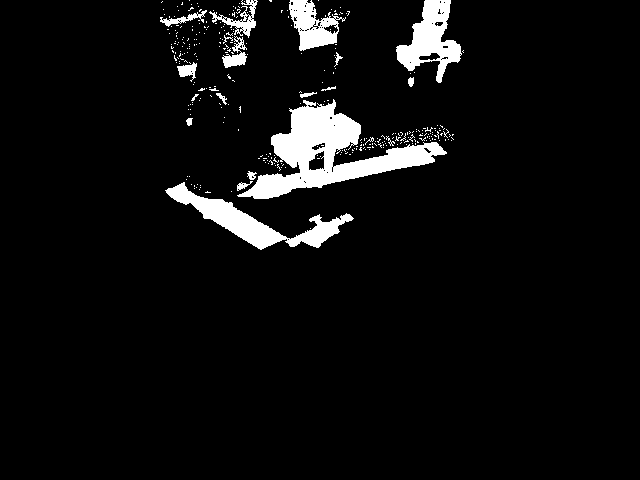

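The tongue and lid edges match the starting picture to a pixel, and the difference mask shows only the arm and its shadows. Handing in.

Run:
```python
from cell import env
print(env.sign_off())
```

```text
the job is handed in; nothing more can be done
None
```

I ran the full cycle and handed it in at about 34 s. The steps, in order:
- **Raise:** I lifted the lid by its tongue to the end of travel, at about 19 N in the lifting direction. The knee tipped over centre.
- **Lock:** I let the lid down until it sat on the locked stay. It stood by itself for about 1.5 s with the hand roughly 0.2 m away.
- **Unlock:** I lifted the lid back to the end of travel to unload the stay and let go. I then nudged the knee rearward past straight and brought the lid down. The knee folded to the rear.
- **Shut:** the lid was eased shut and released.

**Last checks:** in the scene picture the tongue and lid edges match the starting picture to within about a pixel. Only the arm and its shadows differ, so nothing else moved in that view. The wrench and jar are under the shut lid and could not be rechecked at the end. The wrist force was near zero.

**What did not go smoothly:**
- The nudge took three tries. I stopped the first at about 10 N, above the expected 3 to 7 N but under the 11 N limit. The gripper's body was probably also touching the upper link.
- The second try brushed something sideways with about 5.5 N, probably the gripper's body against the upper link. The third, with the opened left finger, peaked at about 8 N.
- The knee angle after the nudge was only roughly measured, at −0.1 to −0.3 rad. That it was past straight showed only when it folded as the lid came down.
- Force at the tongue touched 24 N for a moment as the lid met the rim.

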